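Refit a controller: slide in the card, plug in the relay, switch on

TASK

Get the controller chassis running again: first take the circuit card off the sloping easel and slide it down into the chassis's two upright card guides until it sits fully home, lowering it rather than letting it drop. Then plug the relay fully into the rectangular socket beside the guides, and only after that throw the toggle lever all the way over, away from the robot. Leave the tin, the meter and the screwdriver where they are.

Things in the scene. Friction and masses are not known exactly. Their poses are not given: they have to be found in the camera images.
- card_mid (a point): Centre of the loose circuit card: dark green board 120 wide, 110 high, 4 mm thick, with an aluminium grip bar 70 wide, 22 high, 12 mm thick on its upper edge (132 mm high in all, 0.14 kg). Point is 66 mm above the lower edge; the bar's centre is 55 mm further up z. Axes: x thickness, y width, z up the card to the bar. It starts leaning top towards the robot. Either face may point forward in the guides.
- easel: Fixed black sloping easel, base 130 x 140 mm; origin at the centre of its underside, x away from the robot at yaw 0. A ledge holds the card's lower edge 30 mm up at x = 35 mm; the card leans 35 degrees from vertical towards the easel's -x on a back plate that lies under it (robot's side) and supports its lower 70 mm: upper part and bar stand free. A 5 mm lip stands 14 mm off the card's upper face.
- chassis: Fixed controller chassis: bare aluminium plate 170 (x) x 340 (y) x 12 mm with the card guides in the middle, the relay socket at y = +130 mm and the toggle at y = -125 mm. Origin at the centre of its underside; x away from the robot at yaw 0. Guides: two black upright channels facing one another, centred at y = -57 and +57 mm, in aluminium side plates; socket and toggle turn with it.
- slot_floor (a point): Middle of the floor the card's lower edge stands on when home, 12 mm above the bench, half-way between the guides; axes as the chassis. Home: card upright, width along y, card_mid 66 mm above. Channels 90 mm high, gap 6.5 mm (x), room for the width 124 mm (y); flared lead-ins up to 106 mm open to 24 mm (x), 142 mm (y). A connector strip between them is 10 mm high with a 9 mm gap.
- relay_mid (a point): Centre of the loose plug-in relay (0.15 kg) standing upright on the bench on its plug: grey block 44 (x) x 54 (y) x 60 mm high over a black plug 30 (x) x 40 (y) mm, 22 mm long, its last 5 mm 26 x 36 mm. The point is 41 mm above the plug's underside (82 mm high in all); z up. It fits either way round.
- socket_mouth (a point): Centre of the mouth of the relay socket, on the top face of a grey block 66 mm (x) x 76 mm (y), 46 mm above the bench. Axes as the chassis. The hole is 33 mm (x) x 43 mm (y) and 24 mm deep with a 3 mm chamfer. With the relay fully in, its grey block stands on the socket's top face and relay_mid is 19 mm above this point.
- toggle (a joint): Angle of the toggle lever, rad: 0 leaning 0.5 rad towards -x of the chassis (off), 1.0 leaning 0.5 rad towards +x of the chassis (on, against its stop). It stays where it is left; about 1 N at its knob moves it.
- toggle_tip (a point): Centre of the black ball, 26 mm across, at the end of the 80 mm toggle lever; its pivot is 34 mm above the bench at x = 0, y = -125 mm of the chassis. It swings in the chassis's x-z plane.
- tin: Bystander: open steel tin, 84 mm across, 42 mm high; origin at its underside.
- meter: Bystander: grey hand meter lying on the bench, 80 x 140 x 35 mm; origin at its underside.
- screwdriver: Bystander: screwdriver lying on the bench, handle at -x of its own frame.
Things that resemble listed ones, but are neither listed nor needed, are in the scene too. What is shaped like the part that bears card_mid but pink or white is not meant.

How it is judged:
By the outcome, as a careful person would: the job done as asked, in the order asked, and still so for the second after the job is handed in, with the robot touching nothing.
It also fails if it takes over 70 s, if anything falls off the work surface, if the arm or the gripper's body presses on something with over 40 N, if the wrist force passes 120 N, or if a joint passes its speed limit or range.

ROBOT

A 7-joint arm with a two-finger parallel gripper is mounted at the origin on the work surface. World frame = base frame: x ahead of the robot, y to its left, z up, the work surface at z = 0. Lengths are in m, angles in rad, forces in N, time in s.
With the tool pointing down it reaches from about 0.425 to 0.875 m from the base axis. Payload 4.7 kg.
Tool frame: the origin (TCP) lies midway between the tips of the shut fingers; the grasp point (between the pads) lies 19 mm behind it; z points along the fingers, y is the direction in which the jaws open and shut (so a half turn about z gives the same grasp; the last joint's range is limited). The gripper opens to 87 mm and grips with 3 to 60 N. Pads are 19 mm wide; open, the fingers measure 117 mm over their backs; the gripper's body (75 mm by 190 mm) begins 51 mm behind the grasp point.
Start: joints at [1.22, 0.321, -0.07, 1.45, 0.023, 1.371, -0.057], TCP at [0.232, -0.607, 0.223] pointing down, gripper open.
Joint ranges: [-2.86, 2.86], [-0.3, 2.09], [-1.38, 1.24], [0.06, 2.45], [-1.56, 4.7], [0.09, 2.05], [-2.69, 2.69]. Speed limits (rad/s): [2.57, 2.57, 3.14, 3.14, 3.14, 3.14, 3.14].

INTERFACE

Orientations are given as a rotation vector (axis times angle).
In Python, from bench import ctrl, optics gives the robot as it stands. The module is installed in compiled form; this text tells all that it offers.
- The arm moves only by the tool step_arm, never from a script. Its argument "deltas" is a list of rows, each a list of 7 numbers: the turn, a rotation vector about the tool's x, y, z in degrees, then the shift along the tool's x, y, z in mm, then the finger opening in mm, from 0 to 87. A call has exactly 8 rows; each row is the pose to reach, as a shift and turn from the pose commanded when the call began, along the tool's axes at that moment; what a row does not reach only later rows make up. A row lasts 1/8 s, in which the tool goes at most 62.5 mm and 10.7 degrees, less where a joint would pass 70% of its speed; a pose out of reach is approached as far as the arm can. A call with a gripper value outside its range is refused whole. The fingers move at their own pace and stop on an object; "newtons" is the grip in N (left out, the last holds). Time passes only in rows, so rows that repeat a pose let the fingers close, or fill a call up. It gives the time, the measured TCP pose, the force and the opening at its end, in the units of the state.
- ctrl.get_state(): the state, without advancing time (a new reading comes with each control period).
- optics.get_image(name): name is "side" or "top" or "wrist"; returns the picture (480x640x3 uint8, red, green, blue); there is no depth.
- optics.get_calibration(name): a dict with "K" (3x3 intrinsics, pixels), "R" (3x3) and "t" (3): a world point X has camera coordinates R X + t. Camera axes: x right, y down, z forward; pixel columns grow to the right and rows downward; lengths in m; the calibration is good to about 2 mm. A picture is of the moment at which its call begins: read the wrist's pose just before it. get_calibration takes no time and is no camera call; for the wrist camera it gives the pose at the moment of the call.
- ctrl.close_job(): hands the job in, once; it reports no verdict.
The state is a dict: "time": time; "joint_positions": joint angles; "qd": joint speeds; "joint_torque": joint torques, N m; "position": TCP position; "tool_rot": TCP orientation; "ft_force": force on the tool from outside, world axes, zero at the start; "torque": the same for the moment, N m; "grip_width": opening from 0.0 (shut) to 1.0 (fully open).
Only numpy, scipy, OpenCV 4.12 (cv2) and the standard library are available. Lean on these libraries where they do the work, as an engineer would, in place of code of your own. Each camera call takes 0.05 s, during which the arm holds its last target.

## Working session

There is one attempt and no reset: what is moved stays moved. The work goes in short steps, Python scripts to look and compute and a tool call to move; the robot and the scene stay as the last step left them, time stands still between calls to the robot, and variables do not carry over. Pictures are saved under pics/ and viewed, and the job is handed in when it is done.

Besides the shell and the picture viewer there is one more tool, called after "Call:" as a command line: name --pt "numbers of a row" for each row, then --argument value for the rest. step_arm: Moves the arm, as the interface text tells. Its arguments: {"type":"object","properties":{"deltas":{"type":"array"},"newtons":{"type":"number"}},"required":["deltas"]}

```bash
mkdir -p pics; python3 - <<'E'
from bench import ctrl, optics
import cv2
print(ctrl.get_state())
for n in ("side","top","wrist"):
    c=optics.get_calibration(n); im=optics.get_image(n)
    cv2.imwrite(f"pics/{n}0.png",im[:,:,::-1]); print(n,c)
E
```

```text
{'time': 0.0, 'joint_positions': array([ 1.22009363,  0.32183285, -0.07009385,  1.45164675,  0.02259172,
        1.37077769, -0.05690094]), 'qd': array([ 0.00019268, -0.00020128, -0.00039713, -0.00086498, -0.00139987,
       -0.00018203,  0.00056071]), 'joint_torque': array([-2.88895499e-04, -4.91295254e+01, -4.04369496e-01, -3.12530100e+01,
       -6.40480220e-02,  4.38670255e-02,  2.12813875e-04]), 'position': array([ 0.23166837, -0.60674091,  0.22146935]), 'tool_rot': array([-3.08766753e+00, -5.69582340e-01,  6.65084809e-04]), 'ft_force': array([-0.72089548,  0.15318025,  0.43744627]), 'torque': array([-0.01595834, -0.02487847, -0.03409749]), 'grip_width': 0.998265796326256}
side {'K': array([[564.58425509,   0.        , 323.0434759 ],
       [  0.        , 564.58425509, 245.56644766],
       [  0.        ,   0.        ,   1.        ]]), 'R': array([[-0.71575907, -0.69802734, -0.02113735],
       [-0.42244704,  0.45688309, -0.7828131 ],
       [ 0.55608224, -0.55137616, -0.6218978 ]]), 't': array([0.34555345, 0.25194528, 1.0610604 ])}
top {'K': array([[557.74512216,   0.        , 307.19128064],
       [  0.        , 557.74512216, 248.03936785],
       [  0.        ,   0.        ,   1.        ]]), 'R': array([[ 0.00526641, -0.99991522,  0.01190909],
       [-0.98394111, -0.00730637, -0.17834379],
       [ 0.17841568, -0.01077861, -0.98389617]]), 't': array([0.01041922, 0.50056422, 1.26772404])}
wrist {'K': array([[388.29791088,   0.        , 318.84319402],
       [  0.        , 388.29791088, 239.14946019],
       [  0.        ,   0.        ,   1.        ]]), 'R': array([[ 0.3564227 , -0.93432418, -0.00108556],
       [-0.89114834, -0.34030079,  0.30008334],
       [-0.28074454, -0.10598912, -0.95391237]]), 't': array([-0.64894095, -0.03599021,  0.39178357])}
```

View pics/top0.png

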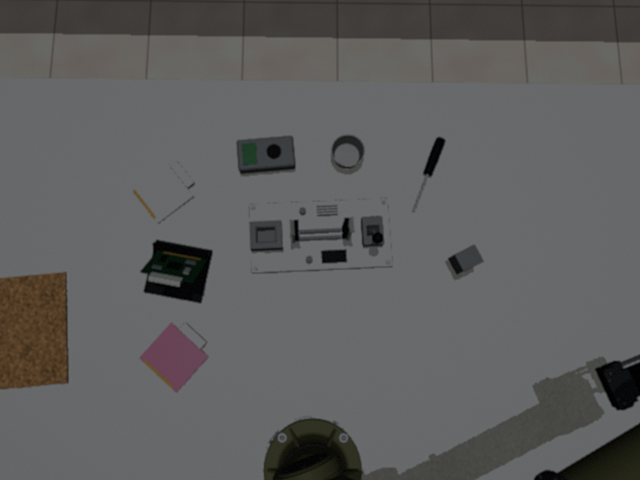

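View pics/side0.png

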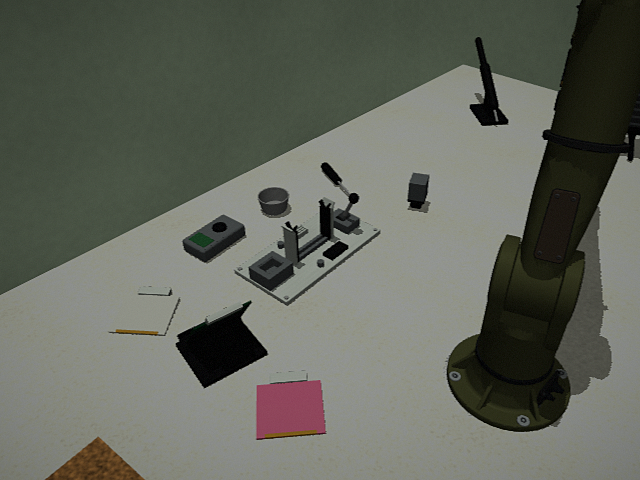

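View pics/wrist0.png

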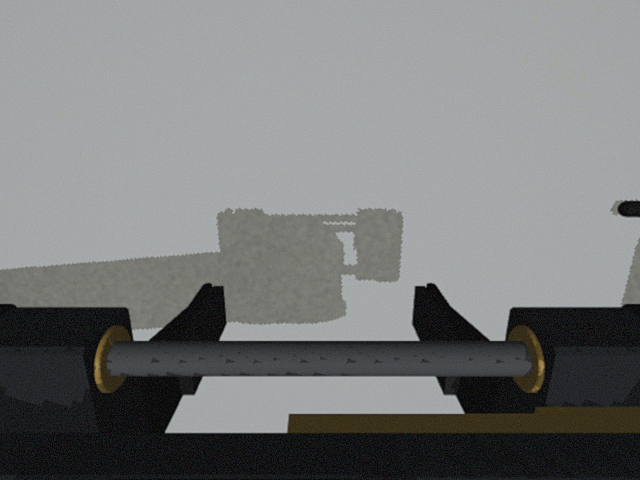

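```bash
python3 - <<'E'
import cv2,numpy as np
t=cv2.imread("pics/top0.png"); s=cv2.imread("pics/side0.png")
def crop(im,u0,v0,w,h,k,n):
    c=cv2.resize(im[v0:v0+h,u0:u0+w],None,fx=k,fy=k,interpolation=cv2.INTER_CUBIC)
    c=np.clip(c.astype(float)*1.8,0,255).astype(np.uint8)
    for i in range(0,w,10):
        cv2.line(c,(i*k,0),(i*k,6 if i%50 else 14),(0,0,255),1)
        if i%20==0: cv2.putText(c,str(u0+i),(i*k,24),0,.4,(0,0,255),1)
    for i in range(0,h,10):
        cv2.line(c,(0,i*k),(6,i*k),(0,0,255),1)
        if i%20==0: cv2.putText(c,str(v0+i),(8,i*k+4),0,.4,(0,0,255),1)
    cv2.imwrite(n,c)
crop(t,240,190,160,90,5,"pics/c_top_ch.png")
crop(t,130,230,100,80,7,"pics/c_top_card.png")
crop(t,440,240,50,40,12,"pics/c_top_relay.png")
crop(s,170,155,220,160,3,"pics/c_side.png")
crop(s,170,295,110,100,6,"pics/c_side_card.png")
E
```

```text
(no output)
```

View pics/c_top_ch.png

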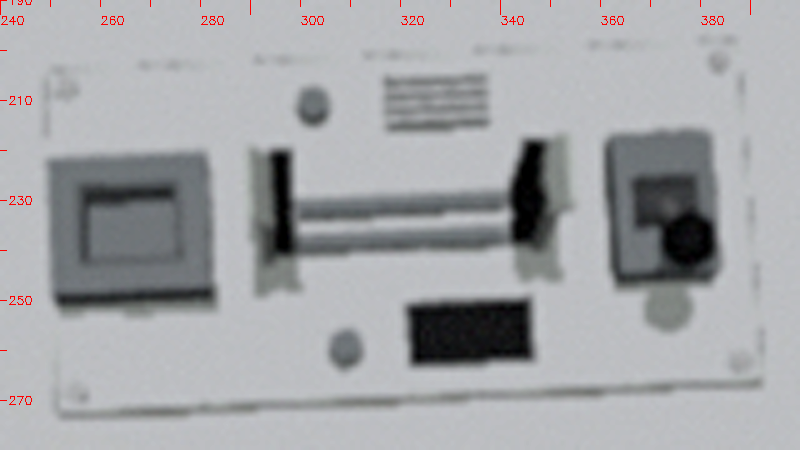

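View pics/c_top_card.png

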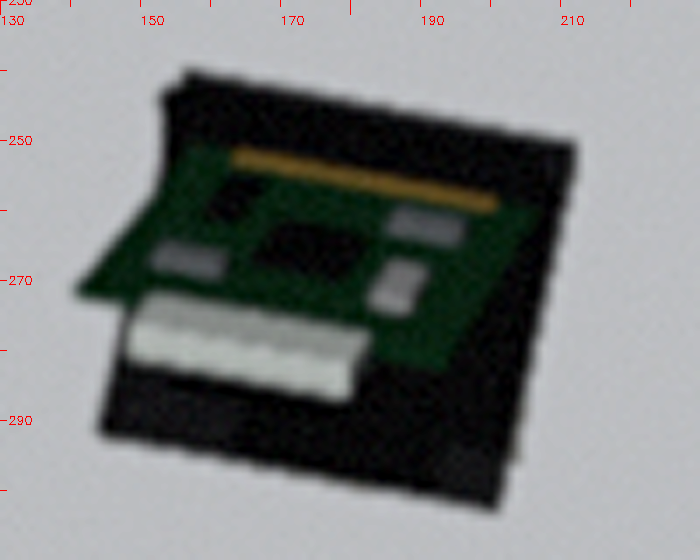

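View pics/c_top_relay.png

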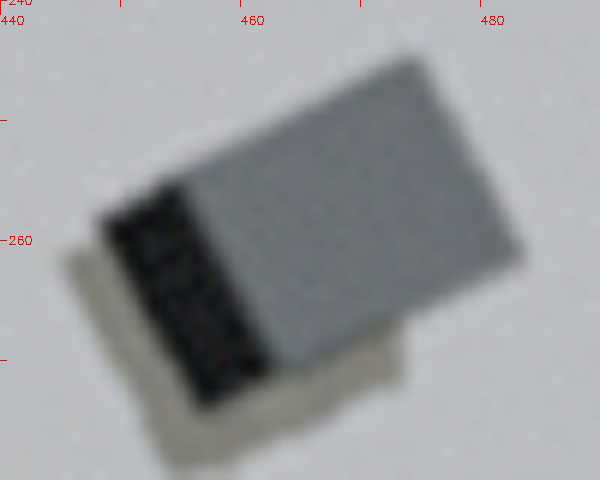

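View pics/c_side.png

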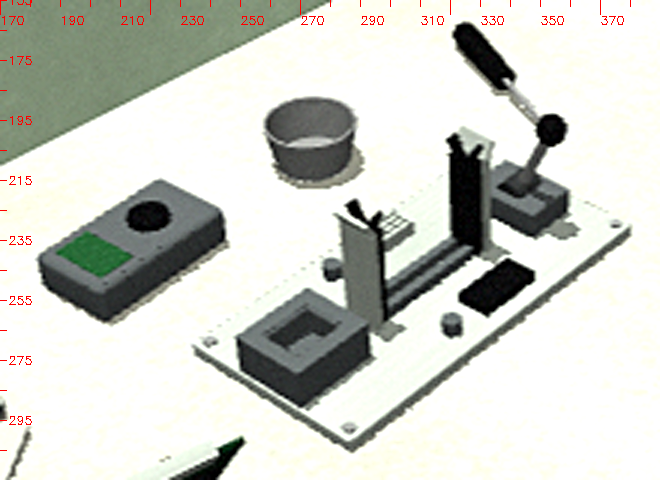

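View pics/c_side_card.png

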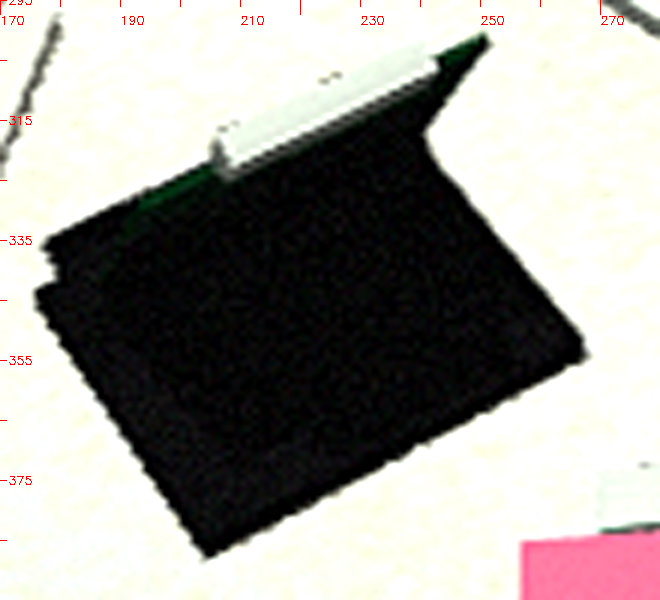

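```bash
cat > h.py <<'E'
import numpy as np, cv2
from scipy.spatial.transform import Rotation as Rot
from bench import ctrl, optics
def cal(n):
    c=optics.get_calibration(n); return c["K"],c["R"],c["t"]
def ray(n,uv,c=None):
    K,R,t=c or cal(n); d=R.T@np.linalg.solve(K,[uv[0],uv[1],1.]); return -R.T@t,d/np.linalg.norm(d)
def onz(n,uv,z,c=None):
    o,d=ray(n,uv,c); return o+d*(z-o[2])/d[2]
def tri(obs):
    A=np.zeros((3,3));b=np.zeros(3);rs=[ray(*o) for o in obs]
    for o,d in rs: P=np.eye(3)-np.outer(d,d);A+=P;b+=P@o
    X=np.linalg.solve(A,b); return X,[np.linalg.norm(np.cross(X-o,d)) for o,d in rs]
def proj(n,X,c=None):
    K,R,t=c or cal(n); p=K@(R@np.asarray(X,float)+t); return p[:2]/p[2]
def delta(pos,Rt,st=None):
    st=st or ctrl.get_state(); R0=Rot.from_rotvec(st["tool_rot"])
    p=R0.inv().apply(np.asarray(pos)-st["position"])*1000
    r=(R0.inv()*Rot.from_matrix(Rt)).as_rotvec(degrees=True)
    print("t=%.2f"%st["time"],"turn",np.round(r,1),"shift",np.round(p,1),"|",np.round(np.linalg.norm(r),1),np.round(np.linalg.norm(p),1),"F",np.round(st["ft_force"],1),"grip",round(st["grip_width"]*87,1))
def tool(z,y):
    z=np.array(z,float);z/=np.linalg.norm(z);y=np.array(y,float);y-=z*(y@z);y/=np.linalg.norm(y)
    return np.stack([np.cross(y,z),y,z],1)
def crop(im,u0,v0,w,h,k,n,g=1.8):
    c=cv2.resize(im[v0:v0+h,u0:u0+w],None,fx=k,fy=k,interpolation=cv2.INTER_CUBIC)
    c=np.clip(c.astype(float)*g,0,255).astype(np.uint8)
    for i in range(0,w,10):
        cv2.line(c,(i*k,0),(i*k,6 if i%50 else 14),(0,0,255),1)
        if i%20==0: cv2.putText(c,str(u0+i),(i*k,24),0,.4,(0,0,255),1)
    for i in range(0,h,10):
        cv2.line(c,(0,i*k),(6,i*k),(0,0,255),1)
        if i%20==0: cv2.putText(c,str(v0+i),(8,i*k+4),0,.4,(0,0,255),1)
    cv2.imwrite(n,c)
def snap(n,f):
    c=cal(n); im=optics.get_image(n)[:,:,::-1].copy(); cv2.imwrite(f,im); return im,c
E
python3 - <<'E'
from h import *
for n in("top","side"):K,R,t=cal(n);print(n,-R.T@t)
# chassis front corners z=.012
a=onz("top",(252.2,273),.012);b=onz("top",(392,266.7),.012);c=onz("top",(388,198),.012);d=onz("top",(248.5,203.5),.012)
print("ch corners",a,b,c,d,np.mean([a,b,c,d],0)); 
s=[onz("side",p,.012) for p in((288,301.5),(379.5,229.5),(235,271))];print("side corners FL FR BL",s)
# socket top z=.046
q=[onz("top",p,.046) for p in((249.5,221.5),(281.5,220.5),(282.5,248),(251,248.5))];print("sock",np.mean(q,0),q)
h=[onz("top",p,.046) for p in((255.5,227),(275,227),(276.5,242.5),(256,242.5))];print("hole",np.mean(h,0))
sk=[onz("side",p,.046) for p in((249.5,268.5),(274,251.5),(294,267),(269.5,286))];print("sock side",np.mean(sk,0))
print("ball",tri([("top",(375.3,237.5)),("side",(353.5,198.3))]))
# easel base
e=[onz("top",p,.0) for p in((144,292),(201.5,302.5))];print("easel",e)
es=[onz("side",p,.0) for p in((203.5,387),(267,354))];print("easel side",es)
print("bar L",tri([("top",(147.5,278)),("side",(207.5,320))]),"bar R",tri([("top",(179.7,284.5)),("side",(241,304))]))
print("card topL corner",tri([("top",(139,272)),("side",(177,336))]))
print("card topR",tri([("top",(192,282.5)),("side",(250,301.5))]))
r=[onz("top",p,.082) for p in((455.4,255),(475,244.6),(483.7,261.5),(462.9,271))];print("relay",np.mean(r,0),[np.linalg.norm(r[i]-r[i-1]) for i in range(4)],r)
E
```

```text
top [0.266289   0.02773994 1.33645726]
side [-0.23627029  0.71113963  0.86440127]
ch corners [0.44482448 0.14441651 0.012     ] [ 0.46239548 -0.19084639  0.012     ] [ 0.63292522 -0.18473287  0.012     ] [0.61610347 0.15736837 0.012     ] [ 0.53906216 -0.0184486   0.012     ]
side corners FL FR BL [array([0.44582849, 0.1460953 , 0.012     ]), array([ 0.46710117, -0.18721991,  0.012     ]), array([0.60935736, 0.16108306, 0.012     ])]
sock [0.53189151 0.11067496 0.046     ] [array([0.56317677, 0.15061872, 0.046     ]), array([0.56621504, 0.07488157, 0.046     ]), array([0.49995829, 0.0716391 , 0.046     ]), array([0.49821595, 0.14556045, 0.046     ])]
hole [0.53148474 0.11156057 0.046     ]
sock side [0.52345135 0.12038454 0.046     ]
ball (array([ 0.51375745, -0.13907663,  0.10850649]), [np.float64(0.00053648386551828), np.float64(0.0005364838655182896)])
easel [array([0.39883809, 0.40302809, 0.        ]), array([0.37461199, 0.26476958, 0.        ])]
easel side [array([4.03174481e-01, 4.03933614e-01, 1.11022302e-16]), array([0.37654955, 0.2685402 , 0.        ])]
bar L (array([0.41600
[... 153 characters left out ...]
, [np.float64(0.00213749602616761), np.float64(0.002137496026167656)])
card topL corner (array([0.44201251, 0.39811094, 0.10403062]), [np.float64(0.013397947164377614), np.float64(0.013397947164377769)])
card topR (array([0.40944968, 0.2668101 , 0.12137091]), [np.float64(0.0016220165511338588), np.float64(0.0016220165511337012)])
relay [ 0.47338471 -0.3567259   0.082     ] [np.float64(0.03998051262368279), np.float64(0.0523134572063362), np.float64(0.04310778250578599), np.float64(0.05350138178766929)] [array([ 0.48009912, -0.32522793,  0.082     ]), array([ 0.50465789, -0.37141845,  0.082     ]), array([ 0.46550721, -0.38946021,  0.082     ]), array([ 0.4432746 , -0.34079699,  0.082     ])]
```

```bash
python3 - <<'E'
from h import *
delta([.50,-.05,.36],tool([0,0,-1],[1,.05,0]))
E
```

```text
t=0.15 turn [ -0.1  -0.  -72. ] shift [ 449.3 -424.7 -137.7] | 72.0 633.4 F [ 0.5 -0.3 -0.3] grip 86.9
```

Call:
step_arm --pt "0 0 -3 15 -14 -20 87" --pt "0 0 -10 45 -42 -50 87" --pt "0 0 -20 90 -85 -80 87" --pt "0 0 -30 130 -125 -100 87" --pt "0 0 -40 175 -165 -115 87" --pt "0 0 -50 220 -208 -125 87" --pt "0 0 -60 262 -250 -138 87" --pt "0 0 -70 305 -290 -138 87"

```text
time: 1.15
position: [0.4144, -0.2241, 0.3632]
tool_rot: [2.191, 2.246, -0.001]
ft_force: [1.0, -0.1, -0.0]
grip_width: 1.001
```

```bash
python3 - <<'E'
from h import *
delta([.50,-.02,.36],tool([0,0,-1],[1,.05,0]))
print(ctrl.get_state()["joint_positions"],ctrl.get_state()["position"])
E
```

```text
t=1.15 turn [ 0.2  0.2 -1.4] shift [201.9  90.7   2.8] | 1.5 221.4 F [ 1.  -0.1 -0. ] grip 87.1
[ 0.91173538 -0.0868201  -0.4345826   1.61838167 -0.03491881  1.59785284
  0.50232625] [ 0.41436095 -0.22409096  0.36323403]
```

Call:
step_arm --pt "0 0 -1 45 20 0 87" --pt "0 0 -1 90 40 0 87" --pt "0 0 -1 130 58 0 87" --pt "0 0 -1 165 74 0 87" --pt "0 0 -1 190 85 0 87" --pt "0 0 -1 202 91 0 87" --pt "0 0 -1 202 91 0 87" --pt "0 0 -1 202 91 0 87"

```text
time: 2.15
position: [0.5007, -0.0254, 0.3607]
tool_rot: [2.186, 2.256, -0.001]
ft_force: [-0.1, -0.0, -0.3]
grip_width: 1.001
```

```bash
python3 - <<'E'
from h import *
im,c=snap("wrist","pics/w1.png")
print(ctrl.get_state()["position"],c[1],-c[1].T@c[2])
E
```

```text
[ 0.5007818  -0.02556808  0.36057131] [[ 9.99510210e-01  3.12944124e-02 -2.25884642e-05]
 [ 2.98445660e-02 -9.52986007e-01  3.01540996e-01]
 [ 9.41502181e-03 -3.01393979e-01 -9.53453212e-01]] [0.49819353 0.05802086 0.52284733]
```

View pics/w1.png

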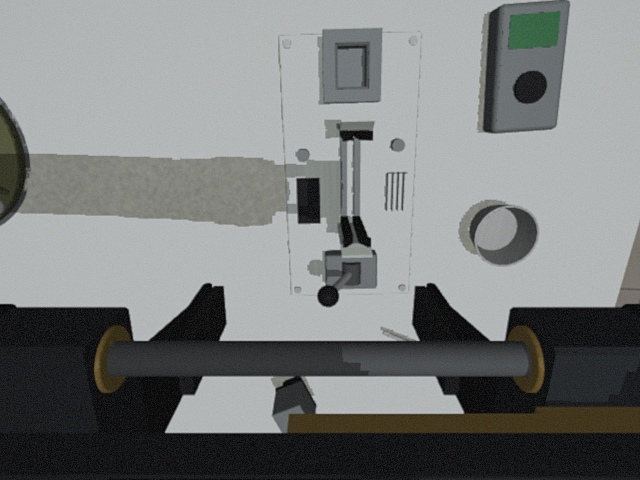

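```bash
python3 - <<'E'
from h import *
im=cv2.imread("pics/w1.png"); crop(im,270,20,160,150,5,"pics/w1a.png",1.3); crop(im,270,160,160,150,5,"pics/w1b.png",1.3)
E
```

```text
(no output)
```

View pics/w1a.png

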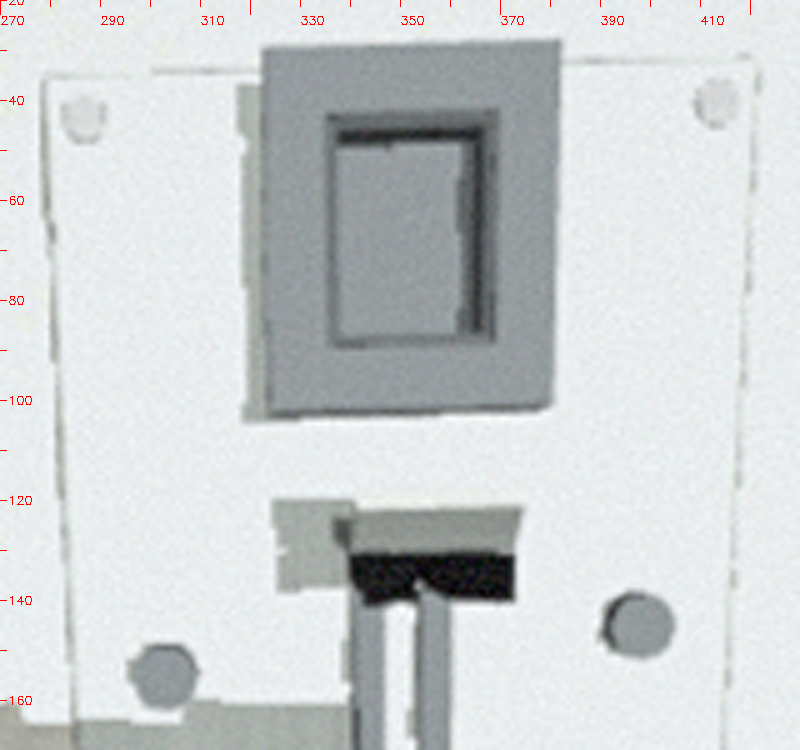

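View pics/w1b.png

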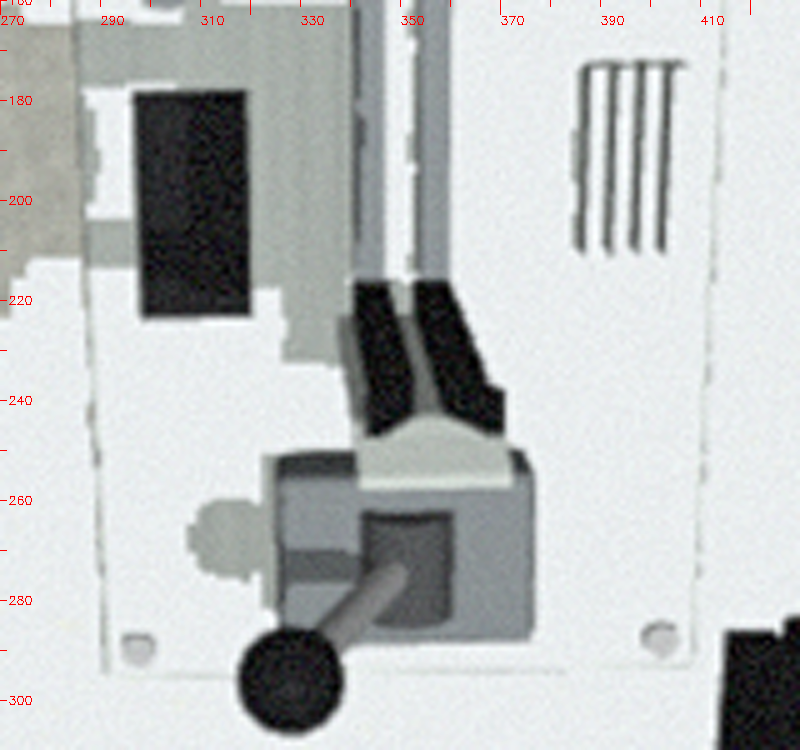

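```bash
python3 - <<'E'
from h import *
c=cal("wrist")
P=[onz("wrist",p,.012,c) for p in((278.5,35.5),(421.5,32.5),(408,292.5),(291,294.5))]
print(np.mean(P,0)); 
for i in range(4): d=P[i]-P[i-1];print(np.linalg.norm(d),np.degrees(np.arctan2(d[1],d[0])))
S=[onz("wrist",p,.046,c) for p in((322.5,29.5),(382,28),(380,101.5),(323.5,102.5))];print("sock",np.mean(S,0),np.linalg.norm(S[0]-S[1]),np.linalg.norm(S[1]-S[2]))
S=[onz("wrist",p,.046,c) for p in((335.5,42.5),(370,41.5),(368.5,88.5),(335.5,89.5))];print("hole",np.mean(S,0),np.linalg.norm(S[0]-S[1]),np.linalg.norm(S[1]-S[2]))
for v in(150,205): print("gap",onz("wrist",(347,v),.022,c),onz("wrist",(353,v),.022,c))
o=np.array([.5391,-.0184,0])
print("ball2",tri([("top",(375.3,237.5)),("side",(353.5,198.3)),("wrist",(327.5,296),c)]))
print("relay",[onz("wrist",p,.082,c) for p in((276,395),)])
# guide lead-in from top view: z=.118
for p in((294.5,220),(350,217.5)):print(onz("top",p,.118))
E
```

```text
[ 0.5410046  -0.01627454  0.012     ]
0.3366993458804232 93.04206298765334
0.16900467318617404 2.8424810873975677
0.33670944400297736 -86.98694011955676
0.16883426736409343 -177.16113264430433
sock [0.53397972 0.11289489 0.046     ] 0.06539635538545731 0.07618530732488529
hole [0.53438517 0.11336183 0.046     ] 0.03827066177059483 0.048706835956629155
gap [0.5349766  0.01858612 0.022     ] [0.54253936 0.01881886 0.022     ]
gap [ 0.53869896 -0.0521055   0.022     ] [ 0.5465911  -0.05186257  0.022     ]
ball2 (array([ 0.5141892 , -0.14028343,  0.10866151]), [np.float64(0.001542155216037111), np.float64(0.0008388630502275829), np.float64(0.0020755920707547634)])
relay [array([ 0.45099791, -0.30595124,  0.082     ])]
[0.55086341 0.0431598  0.118     ]
[ 0.55762149 -0.08133993  0.118     ]
```

```bash
cat >> h.py <<'E'
def card(psi,tilt):
    c,s=np.cos(np.radians(psi)),np.sin(np.radians(psi)); a=np.radians(tilt)
    ex=np.array([c,s,0]);k=np.array([0,0,1.])
    up=-np.sin(a)*ex+np.cos(a)*k; nx=np.cos(a)*ex+np.sin(a)*k
    return up,nx,np.array([-s,c,0]),tool(-up,nx)
B=np.array([.416,.324,.1273])
E
python3 - <<'E'
from h import *
up,nx,w,T=card(-10.2,35)
delta(B+.13*up,T)
E
```

```text
t=2.20 turn [-34.9  -3.6  11.6] shift [ 367.6 -146.8  126.5] | 36.9 415.6 F [ 0.  -0.3 -0.3] grip 86.9
```

Call:
step_arm --pt "-2 0 1 20 -8 3 87" --pt "-6 0 2 60 -24 12 87" --pt "-12 -1 4 110 -44 25 87" --pt "-18 -2 6 165 -66 45 87" --pt "-24 -2.5 8 220 -88 65 87" --pt "-29 -3 10 275 -110 90 87" --pt "-33 -3.5 11 325 -130 110 87" --pt "-35 -3.6 11.6 355 -142 122 87"

```text
time: 3.2
position: [0.4443, 0.1486, 0.279]
tool_rot: [2.112, 1.842, 0.257]
ft_force: [0.0, 0.3, -0.2]
grip_width: 1.0
```

```bash
python3 - <<'E'
from h import *
im,c=snap("wrist","pics/w2.png")
up,nx,w,T=card(-10.2,35)
delta(B+.10*up,T)
print(ctrl.get_state()["joint_positions"]); print([proj("wrist",X,c) for X in (B+.011*up+.035*w,B+.011*up-.035*w,B,)])
E
```

```text
t=3.25 turn [-14.1   2.8   4.4] shift [ 168.9 -113.9   12.7] | 15.0 204.1 F [-3.2  2.7 -2.8] grip 86.9
[-0.68067496 -0.29564555  0.02853582  2.020365    0.33699779  1.22510585
 -0.8552191 ]
[array([ 129.5901784 , -141.10377224]), array([143.82038205,   8.81425155]), array([149.50041979, -55.01995336])]
```

View pics/w2.png

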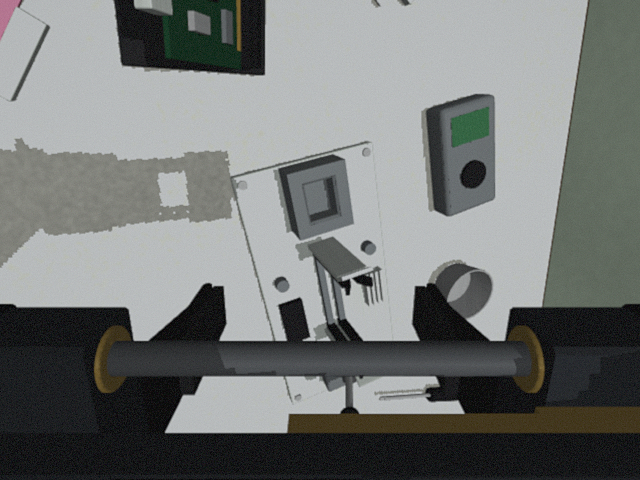

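```bash
cat > fk.py <<'E'
import numpy as np
from scipy.optimize import least_squares
from scipy.spatial.transform import Rotation as Rot
def rz(a): return Rot.from_euler('z',a).as_matrix()
def ry(a): return Rot.from_euler('y',a).as_matrix()
def fk(q,p,sg):
    d1,L1,a1,L2,a2,L3,a3,a0=p[:8]
    R=rz(sg[0]*q[0]);x=np.array([0,0,d1.real]);x=x+R@[a0,0,0]
    R=R@ry(q[1]);R=R@rz(sg[1]*q[2]);x=x+R@[a1,0,L1]
    R=R@ry(q[3]);x=x+R@[a2,0,0];R=R@rz(sg[2]*q[4]);x=x+R@[0,0,L2]
    R=R@ry(q[5]);x=x+R@[a3,0,0];R=R@rz(sg[3]*q[6]+p[8]);x=x+R@[0,0,L3]
    return x,R
D=[([1.22009363,.32183285,-.07009385,1.45164675,.02259172,1.37077769,-.05690094],[.23166837,-.60674091,.22146935],[-3.08766753,-.56958234,.000665]),
([.91173538,-.0868201,-.4345826,1.61838167,-.03491881,1.59785284,.50232625],[.41436095,-.22409096,.36323403],[2.191,2.246,-.001]),
([-.68067496,-.29564555,.02853582,2.020365,.33699779,1.22510585,-.8552191],[.4443,.1486,.279],[2.112,1.842,.257])]
def load():
    import json,os
    return D
E
python3 - <<'E'
from fk import *
import itertools
from h import ctrl
s=ctrl.get_state(); D[2]=(s["joint_positions"],s["position"],s["tool_rot"]);print(s["time"],s["position"],s["tool_rot"],s["qd"])
best=[]
for sg in itertools.product((-1,1),repeat=4):
  for off in(0,np.pi/2,-np.pi/2,np.pi):
    def f(p):
        r=[]
        for q,x,v in D:
            X,R=fk(q,p,sg); r+=list((X-x)*5)+list((R-Rot.from_rotvec(v).as_matrix()).ravel())
        return np.array(r+list((p[[2,4,6,7]])*.02))
    o=least_squares(f,[.3,.35,0,.35,0,.25,0,0,off]);best.append((o.cost,sg,o.x,f(o.x)))
best.sort(key=lambda b:b[0])
for b in best[:3]:print(b[0],b[1],np.round(b[2],4))
print(np.round(best[0][3],3))
E
```

```text
3.25 [0.4388731  0.15786959 0.27470478] [2.09790839 1.86345436 0.25559429] [ 0.19847168  0.01458913 -0.13932653 -0.03315825 -0.20755169  0.04795162
  0.31701434]
0.006188421405294434 (-1, -1, -1, -1) [0.3161 0.4937 0.0129 0.4949 0.0236 0.437  0.0638 0.067  1.5708]
0.006188421405294448 (-1, -1, -1, -1) [0.3161 0.4937 0.0129 0.4949 0.0236 0.437  0.0638 0.067  1.5708]
0.006188421405294466 (-1, -1, -1, -1) [0.3161 0.4937 0.0129 0.4949 0.0236 0.437  0.0638 0.067  1.5708]
[ 0.103  0.036 -0.001  0.    -0.    -0.    -0.    -0.    -0.    -0.
 -0.     0.    -0.02  -0.007  0.002 -0.    -0.     0.001 -0.     0.
 -0.    -0.     0.001  0.     0.002  0.005 -0.     0.    -0.    -0.
 -0.    -0.     0.     0.     0.    -0.     0.     0.     0.001  0.001]
```

```bash
cat >> fk.py <<'E'
SG=(-1,-1,-1,-1)
def fk2(q,p):
    d1,L1,a1,L2,a2,L3,a3,a0,b0,b1,b2,b3=p
    R=rz(-q[0]);x=np.array([0,0,d1])+R@[a0,b0,0]
    R=R@ry(q[1])@rz(-q[2]);x=x+R@[a1,b1,L1]
    R=R@ry(q[3]);x=x+R@[a2,0,0];R=R@rz(-q[4]);x=x+R@[0,b2,L2]
    R=R@ry(q[5]);x=x+R@[a3,b3,0];R=R@rz(-q[6]+np.pi/2);x=x+R@[0,0,L3]
    return x,R
def fit(D):
    def f(p):
        r=[]
        for q,x,v in D: r+=list((fk2(q,p)[0]-x)*100)
        return np.array(r+list(p[[2,4,6,7,8,9,10,11]]*1))
    return least_squares(f,[.3,.35,0,.35,0,.25,0,0,0,0,0,0])
LO=np.array([-2.86,-.3,-1.38,.06,-1.56,.09,-2.69]);HI=np.array([2.86,2.09,1.24,2.45,4.7,2.05,2.69])
def ik(pos,T,p,q0,w=.01):
    best=None
    f=lambda q:(lambda X,R:np.concatenate([(X-pos)*10,(R-T).ravel()*2,(q-q0)*w]))(*fk2(q,p))
    o=least_squares(f,np.clip(q0,LO+.02,HI-.02),bounds=(LO+.01,HI-.01))
    X,R=fk2(o.x,p); return o.x,np.linalg.norm(X-pos),np.linalg.norm(R-T)
E
python3 - <<'E'
from fk import *
from h import ctrl,card,B
s=ctrl.get_state(); D[2]=(s["joint_positions"],s["position"],s["tool_rot"])
o=fit(D);p=o.x;print(np.round(p,3))
for q,x,v in D: print(fk2(q,p)[0]-x)
np.save("p.npy",p)
q=s["joint_positions"]
up,nx,w,T=card(-10.2,35)
import sys
for k in(.1,.05,0,-.019):
    for flip in(0,1):
        TT=T@rz(np.pi*flip)
        for q3 in(-1,-.5,0,.5,1):
            g=q.copy();g[2]=q3; r=ik(B+k*up,TT,p,g,.003)
            if r[1]<.004 and r[2]<.03: print(k,flip,q3,np.round(r[0],2),r[1:])
E
```

```text
[ 0.246  0.468 -0.003  0.519 -0.004  0.369  0.004 -0.    -0.013 -0.006
 -0.004 -0.004]
[8.09187316e-07 7.72756430e-07 5.99359352e-07]
[ 1.63759400e-06 -8.05830367e-07 -1.45584486e-06]
[-5.98112102e-07 -1.14984282e-06  8.56485506e-07]
0.1 0 -1 [-0.32 -0.2  -0.83  2.11  0.51  1.07 -1.56] (np.float64(2.7381739305452056e-07), np.float64(2.2302458716285098e-06))
0.1 0 -0.5 [-0.6  -0.17 -0.59  2.12  0.57  1.1  -1.61] (np.float64(2.7774867708858363e-07), np.float64(2.642746563835254e-06))
0.1 0 0 [-0.86 -0.15 -0.35  2.12  0.61  1.13 -1.65] (np.float64(2.818695972763629e-07), np.float64(2.959023433739378e-06))
0.1 0 0.5 [-1.12 -0.15 -0.12  2.13  0.65  1.15 -1.68] (np.float64(2.9754572555539486e-07), np.float64(3.24753757520118e-06))
0.1 0 1 [-1.36 -0.16  0.1   2.14  0.68  1.17 -1.71] (np.float64(3.28641674146794e-07), np.float64(3.531628383825456e-06))
0.1 1 -1 [-0.63 -0.16 -0.57  2.12  0.58  1.1   1.52] (np.float64(6.63277959927022e-07), np.float64(6.779264220780855e-06))
0.1 1 -0.5 [-0.84 -0.15 -0.38  2.12  0.61  1.12  1.49] (np.float64(5.41560743447154e-07), np.float64(6.0393035692702895e
[... 2432 characters left out ...]
4(3.8878506358012965e-07), np.float64(4.116358940185796e-06))
-0.019 0 0.5 [-1.14  0.01  0.05  2.2   0.78  0.9  -1.75] (np.float64(3.7367682760503974e-07), np.float64(4.340875129986361e-06))
-0.019 0 1 [-1.38 -0.    0.3   2.21  0.78  0.9  -1.75] (np.float64(3.7467630279079303e-07), np.float64(4.585946998474126e-06))
-0.019 1 -1 [-0.37  0.03 -0.72  2.18  0.8   0.91  1.38] (np.float64(6.629179375352767e-07), np.float64(6.977486156700057e-06))
-0.019 1 -0.5 [-0.62  0.02 -0.46  2.19  0.79  0.9   1.38] (np.float64(5.607643676806577e-07), np.float64(6.5665692395505094e-06))
-0.019 1 0 [-0.88  0.01 -0.21  2.19  0.78  0.9   1.39] (np.float64(4.796192155451296e-07), np.float64(6.220672443451834e-06))
```

```bash
python3 - <<'E'
from h import *
up,nx,w,T=card(-10.2,35)
delta(B+.08*up,T)
E
```

```text
t=3.25 turn [-14.1   2.8   4.4] shift [ 169.7 -109.    32.1] | 15.0 204.2 F [-3.2  2.7 -2.8] grip 86.9
```

Call:
step_arm --pt "-3 0.5 1 25 -16 3 87" --pt "-6 1 2 55 -35 8 87" --pt "-9 2 3 90 -58 14 87" --pt "-12 2.5 4 120 -77 20 87" --pt "-14 2.8 4.4 150 -96 27 87" --pt "-14 2.8 4.4 165 -106 31 87" --pt "-14 2.8 4.4 170 -109 32 87" --pt "-14 2.8 4.4 170 -109 32 87"

```text
time: 4.25
position: [0.3785, 0.3243, 0.1973]
tool_rot: [2.023, 1.667, 0.525]
ft_force: [-0.2, -0.5, 0.9]
grip_width: 0.997
```

```bash
python3 - <<'E'
from h import *
im,c=snap("wrist","pics/w3.png")
up,nx,w,T=card(-10.2,35)
delta(B+.08*up,T)
print(ctrl.get_state()["joint_positions"]); print([np.round(proj("wrist",X,c)) for X in (B+.011*up+.035*w,B+.011*up-.035*w,B,)])
E
```

```text
t=4.30 turn [-0.   0.5 -0.7] shift [  6.3 -10.2  -1.4] | 0.8 12.1 F [-0.  -0.2  0.5] grip 86.6
[-0.69055239 -0.135616   -0.46877479  2.12365081  0.61420059  1.07954485
 -1.63331013]
[array([301., 190.]), array([304., 296.]), array([303., 240.])]
```

View pics/w3.png

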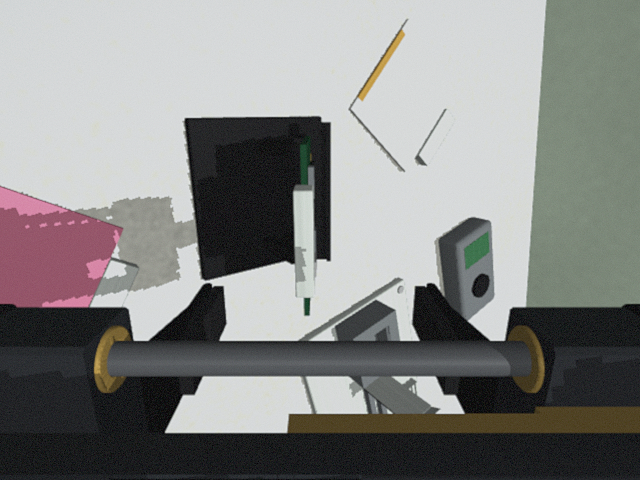

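```bash
python3 - <<'E'
from h import *
im=cv2.imread("pics/w3.png"); crop(im,260,130,100,190,4,"pics/w3a.png",1.0)
E
```

```text
(no output)
```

View pics/w3a.png

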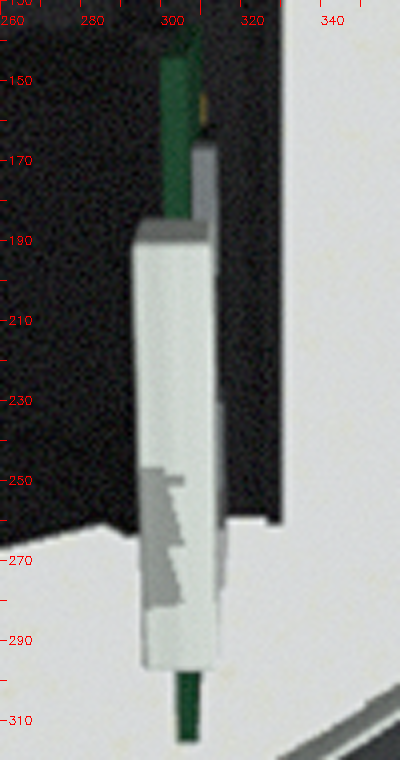

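```bash
python3 - <<'E'
from h import *
up,nx,w,T=card(-10.2,35)
delta(B-.019*up,T)
E
```

```text
t=4.30 turn [-0.   0.5 -0.7] shift [  7.1 -10.2  97.6] | 0.8 98.4 F [-0.  -0.2  0.5] grip 86.6
```

Call:
step_arm --pt "0 0.5 -0.7 6 -9 3 87" --pt "0 0.5 -0.7 7 -10 14 87" --pt "0 0.5 -0.7 7 -10 30 87" --pt "0 0.5 -0.7 7 -10 48 80" --pt "0 0.5 -0.7 7 -10 66 70" --pt "0 0.5 -0.7 7 -10 82 60" --pt "0 0.5 -0.7 7 -10 93 50" --pt "0 0.5 -0.7 7 -10 97 50" --newtons 10

```text
time: 5.3
position: [0.4258, 0.3229, 0.111]
tool_rot: [2.011, 1.686, 0.531]
ft_force: [-0.4, -0.6, -0.1]
grip_width: 0.6
```

```bash
python3 - <<'E'
from h import *
up,nx,w,T=card(-10.2,35)
im,c=snap("wrist","pics/w4.png")
delta(B-.019*up,T)
print(ctrl.get_state()["joint_positions"]); print([np.round(proj("wrist",X,c)) for X in (B+.011*up+.035*w,B+.011*up-.035*w)])
E
```

```text
t=5.35 turn [-0.  -0.1  0.1] shift [-0.7  1.2  0.1] | 0.1 1.4 F [-0.2  0.1 -1. ] grip 51.5
[-0.6523835   0.03025638 -0.43852181  2.17727749  0.7891288   0.90258282
 -1.7596933 ]
[array([322., 258.]), array([321., 416.])]
```

View pics/w4.png

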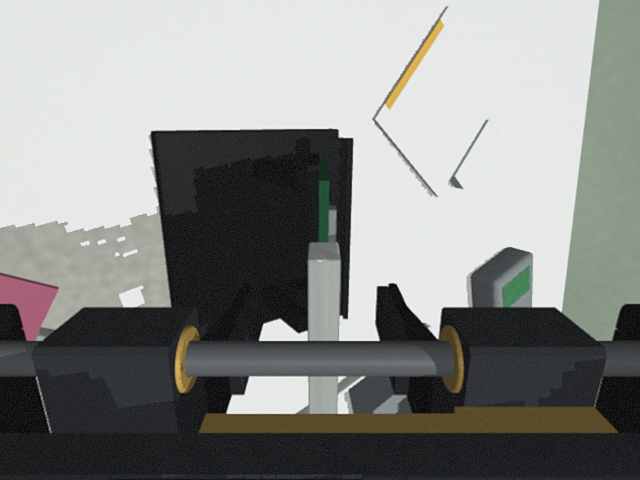

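Call:
step_arm --pt "0 0 0 -0.5 1.5 0 40" --pt "0 0 0 -0.5 1.5 0 26" --pt "0 0 0 -0.5 1.5 0 16" --pt "0 0 0 -0.5 1.5 0 5" --pt "0 0 0 -0.5 1.5 0 5" --pt "0 0 0 -0.5 1.5 0 5" --pt "0 0 0 -0.5 1.5 0 5" --pt "0 0 0 -0.5 1.5 0 5" --newtons 25

```text
time: 6.35
position: [0.4267, 0.3227, 0.1129]
tool_rot: [2.011, 1.686, 0.532]
ft_force: [-1.3, -0.6, 1.4]
grip_width: 0.136
```

```bash
python3 - <<'E'
from h import *
up,nx,w,T=card(-10.2,35)
im,c=snap("wrist","pics/w5.png")
delta(B-.019*up+.1*up,T)
E
```

```text
t=6.40 turn [-0.  -0.1  0.1] shift [ -0.4  -0.6 -99. ] | 0.2 99.0 F [-0.7 -1.1  2.1] grip 12.0
```

View pics/w5.png

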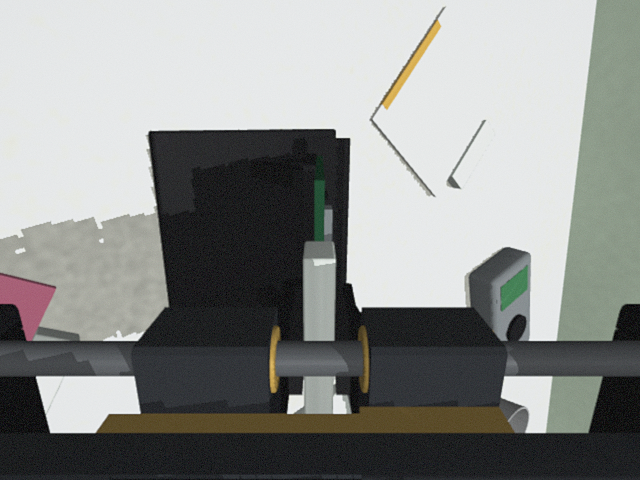

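Call:
step_arm --pt "0 0 0 0 0 -2 5" --pt "0 0 0 0 0 -8 5" --pt "0 0 0 0 0 -18 5" --pt "0 0 0 0 0 -30 5" --pt "0 0 0 0 0 -42 5" --pt "0 0 0 0 0 -54 5" --pt "0 0 0 0 0 -63 5" --pt "0 0 0 0 0 -68 5"

```text
time: 7.4
position: [0.388, 0.3297, 0.1691]
tool_rot: [2.01, 1.686, 0.533]
ft_force: [1.2, -0.4, -0.9]
grip_width: 0.137
```

```bash
python3 - <<'E'
from h import *
im,c=snap("wrist","pics/w6.png")
st=ctrl.get_state();print(st["position"],st["joint_positions"])
C=np.array([.5402,-.0172,0]);up,nx,w,T=card(2.95,0)
delta([.50,.15,.29],T)
delta([C[0],C[1],.28],T)
E
```

```text
[0.38788975 0.32990679 0.16935039] [-0.68335562 -0.08738751 -0.47237285  2.14647467  0.66193804  1.02002973
 -1.67305813]
t=7.45 turn [ 34.9   3.9 -12.6] shift [-157.5  185.4  -17.8] | 37.3 243.9 F [ 0.3  0.4 -1. ] grip 11.5
t=7.45 turn [ 34.9   3.9 -12.6] shift [-315.2  236.    29.6] | 37.3 394.9 F [ 0.3  0.4 -1. ] grip 11.5
```

View pics/w6.png

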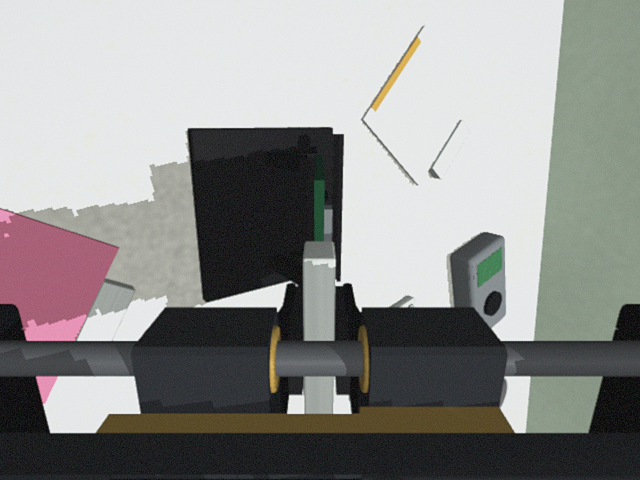

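Call:
step_arm --pt "1 0 0 -8 9 -5 5" --pt "3 0.3 -1 -25 30 -12 5" --pt "7 0.8 -3 -50 60 -20 5" --pt "13 1.5 -5 -80 95 -25 5" --pt "20 2.3 -7.5 -110 130 -25 5" --pt "27 3 -10 -135 160 -22 5" --pt "32 3.6 -11.6 -150 178 -19 5" --pt "35 3.9 -12.6 -157 185 -18 5"

```text
time: 8.45
position: [0.5016, 0.1477, 0.2892]
tool_rot: [-2.165, -2.273, 0.006]
ft_force: [0.3, 0.8, -1.5]
grip_width: 0.133
```

```bash
python3 - <<'E'
from h import *
st=ctrl.get_state();print(st["position"],st["joint_positions"])
C=np.array([.5402,-.0172,0]);up,nx,w,T=card(2.95,0)
delta([C[0],C[1],.265],T)
E
```

```text
[0.50161316 0.14766936 0.28922455] [-0.47637835  0.02618926  0.1429218   1.66064338 -0.00428374  1.45961837
 -0.28473122]
t=8.45 turn [-0.3  0.  -0.2] shift [-166.5   30.7   24.2] | 0.3 171.0 F [ 0.3  0.8 -1.5] grip 11.6
```

Call:
step_arm --pt "0 0 0 -10 2 0 5" --pt "0 0 0 -35 7 2 5" --pt "0 0 0 -70 13 6 5" --pt "-0.3 0 -0.2 -105 20 12 5" --pt "-0.3 0 -0.2 -135 25 18 5" --pt "-0.3 0 -0.2 -157 29 22 5" --pt "-0.3 0 -0.2 -166 30.7 24 5" --pt "-0.3 0 -0.2 -166.5 30.7 24 5"

```text
time: 9.45
position: [0.5387, -0.0144, 0.2649]
tool_rot: [2.159, 2.28, 0.003]
ft_force: [-0.2, 1.3, -2.1]
grip_width: 0.137
```

```bash
python3 - <<'E'
from h import *
im,c=snap("wrist","pics/w7.png"); t,_=snap("top","pics/t7.png"); s,_=snap("side","pics/s7.png")
crop(t,240,150,160,130,5,"pics/t7a.png",1.6);crop(s,220,100,190,200,3,"pics/s7a.png",1.6)
C=np.array([.5402,-.0172,0]);up,nx,w,T=card(2.95,0)
delta([C[0],C[1],.265],T)
E
```

```text
t=9.60 turn [ 0.2 -0.   0.3] shift [-4.1  0.9  0.3] | 0.4 4.2 F [ 0.  -0.4 -2. ] grip 11.4
```

View pics/w7.png

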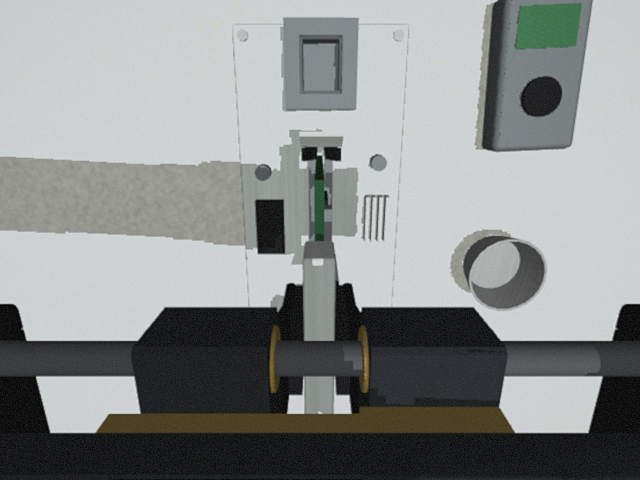

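View pics/t7a.png

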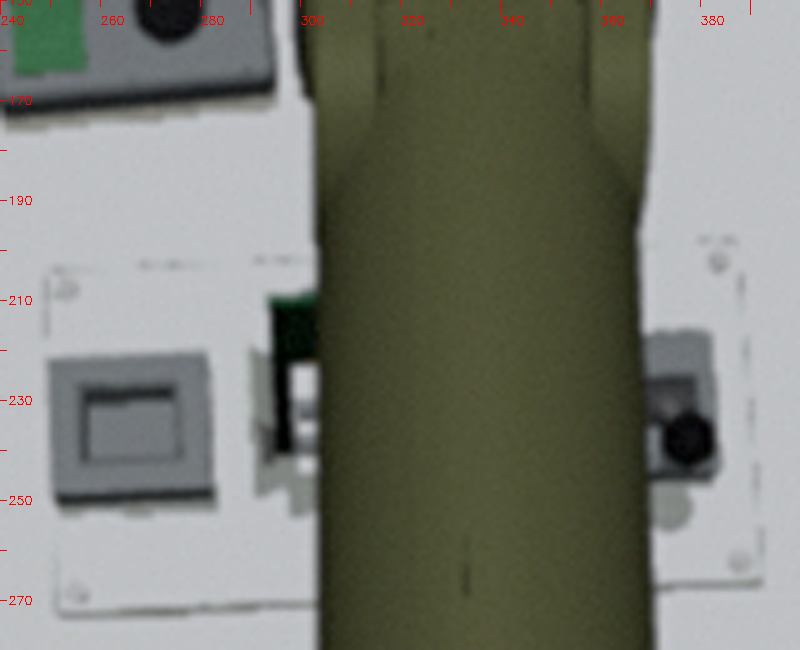

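View pics/s7a.png

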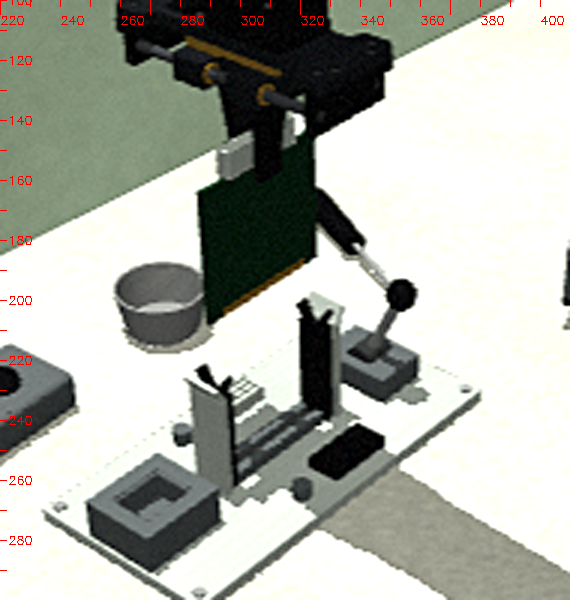

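```bash
python3 - <<'E'
from h import *
im=cv2.imread("pics/w7.png"); crop(im,280,130,80,120,6,"pics/w7a.png",1.2)
s=cv2.imread("pics/s7.png"); crop(s,270,135,70,80,9,"pics/s7b.png",2)
E
```

```text
(no output)
```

View pics/w7a.png

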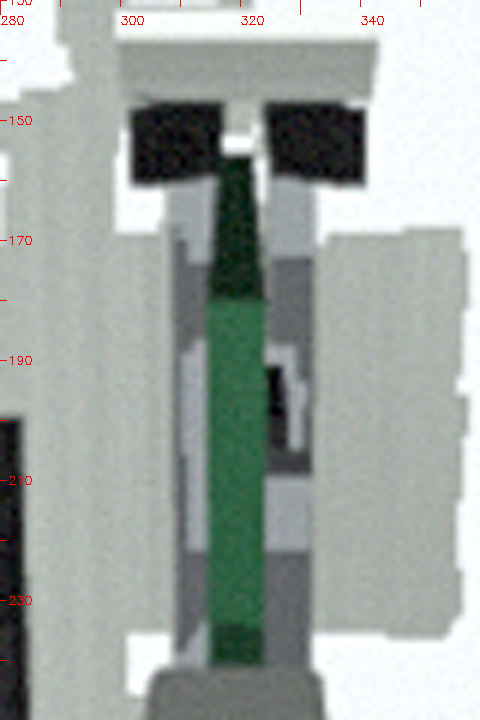

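View pics/s7b.png

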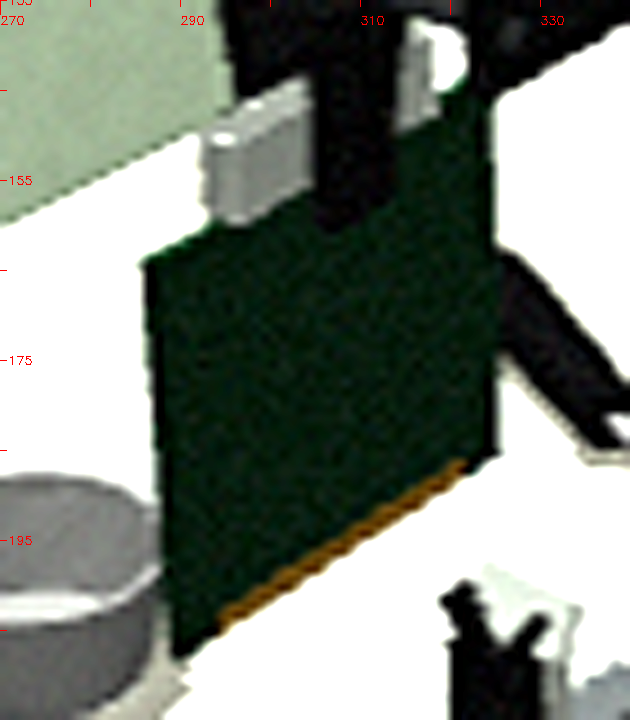

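```bash
python3 - <<'E'
from h import *
st=ctrl.get_state();up,nx,w,T=card(2.95,0)
R=Rot.from_rotvec(st["tool_rot"]).as_matrix(); n=R[:,1]
def hit(cam,uv,off=-.002,c=None):
    o,d=ray(cam,uv,c); P=st["position"]+n*off; X=o+d*((P-o)@n)/(d@n); return X, R.T@(X-st["position"])*1000
print(st["position"],R[:,1])
for uv in((289.4,208.3),(325.2,185.6),(286.3,164.2),(324.6,146)): print(hit("side",uv))
c=cal("wrist")
print("wrist lower edge", onz("wrist",(319,156),.163,c))
print("guide gap top near left guide", onz("wrist",(320.3,157),.118,c),onz("wrist",(320.3,147),.118,c))
print(tri([("side",(289.4,208.3)),("wrist",(316.8,156),c)]))
# top-view lower-left corner
for uv in ((294.0,209.5),): print(hit("top",uv))
E
```

```text
[ 0.53904704 -0.01318308  0.26525341] [0.99837612 0.05689826 0.00277806]
(array([0.53386173, 0.0475402 , 0.16512449]), array([ 60.87215328,  -2.        , 100.15280988]))
(array([ 0.5406431 , -0.07142537,  0.16461142]), array([-58.28676474,  -2.        , 100.60900755]))
(array([0.53354152, 0.0477752 , 0.27538821]), array([ 61.17762291,  -2.        , -10.11119986]))
(array([ 0.54039393, -0.07202912,  0.26652391]), array([-58.82672397,  -2.        ,  -1.30414357]))
wrist lower edge [0.5362009  0.04504658 0.163     ]
guide gap top near left guide [0.5376527  0.04011272 0.118     ] [0.53721225 0.04774376 0.118     ]
(array([0.53513998, 0.04555658, 0.16363907]), [np.float64(0.0006708916363499754), np.float64(0.0006708916363499242)])
(array([0.53384056, 0.04227052, 0.28066226]), array([ 55.66736334,  -2.        , -15.38790105]))
```

Call:
step_arm --pt "0.2 0 0.2 -3 0.6 0 5" --pt "0.2 0 0.2 -5 1 2 5" --pt "0.2 0 0.2 -5 1 8 5" --pt "0.2 0 0.2 -5 1 18 5" --pt "0.2 0 0.2 -5 1 28 5" --pt "0.2 0 0.2 -5 1 38 5" --pt "0.2 0 0.2 -5 1 44 5" --pt "0.2 0 0.2 -5 1 46 5"

```text
time: 10.6
position: [0.5403, -0.0196, 0.2186]
tool_rot: [-2.163, -2.277, 0.002]
ft_force: [-0.7, 0.3, -2.1]
grip_width: 0.134
```

```bash
python3 - <<'E'
from h import *
im,c=snap("wrist","pics/w8.png"); s,_=snap("side","pics/s8.png")
crop(im,280,100,80,140,5,"pics/w8a.png",1.2); crop(s,270,150,80,90,7,"pics/s8a.png",2)
up,nx,w,T=card(2.95,0)
delta([.5402,-.0184,.205],T)
E
```

```text
t=10.70 turn [-0.1  0.  -0. ] shift [ 1.3 -0.3 14. ] | 0.1 14.1 F [-0.9  0.3 -1.5] grip 11.8
```

View pics/w8a.png

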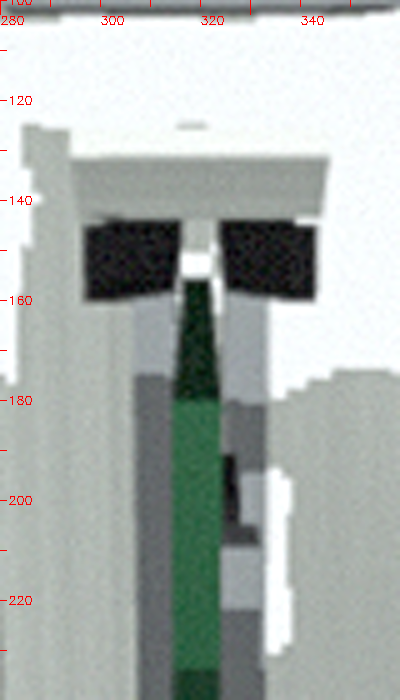

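View pics/s8a.png

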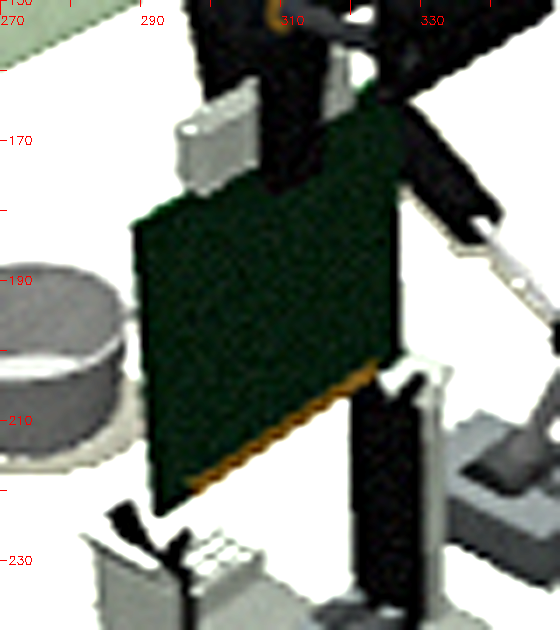

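Call:
step_arm --pt "0 0 0 1 0 3 5" --pt "0 0 0 1.3 0 8 5" --pt "0 0 0 1.3 0 14 5" --pt "0 0 0 1.3 0 20 5" --pt "0 0 0 1.3 0 25 5" --pt "0 0 0 1.3 0 30 5" --pt "0 0 0 1.3 0 34 5" --pt "0 0 0 1.3 0 36 5"

```text
time: 11.7
position: [0.5404, -0.018, 0.1829]
tool_rot: [-2.163, -2.277, 0.001]
ft_force: [-0.5, 1.5, -0.3]
grip_width: 0.131
```

```bash
python3 - <<'E'
from h import *
im,c=snap("wrist","pics/w9.png"); s,_=snap("side","pics/s9.png")
crop(im,280,100,80,140,5,"pics/w9a.png",1.2); crop(s,260,150,90,100,6,"pics/s9a.png",2)
up,nx,w,T=card(2.95,0)
delta([.5402,-.0184,.114],T); print(ctrl.get_state()["torque"])
E
```

```text
t=11.80 turn [-0.1 -0.  -0. ] shift [-0.2 -0.  68.8] | 0.1 68.8 F [ 0.1  2.8 -1.8] grip 11.7
[ 0.61539415 -0.10543882  0.0178048 ]
```

View pics/w9a.png

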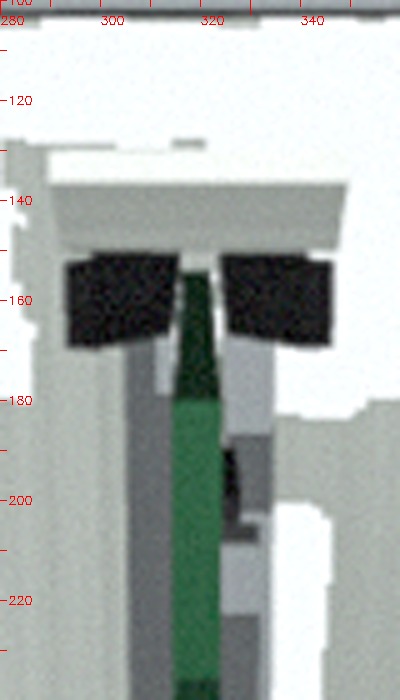

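View pics/s9a.png

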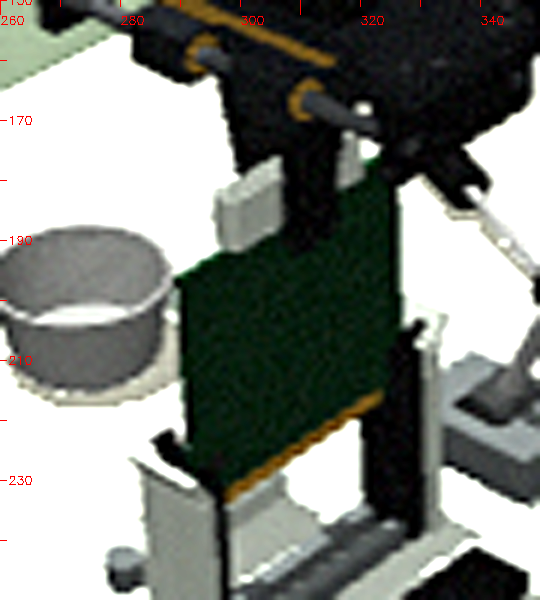

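Call:
step_arm --pt "0 0 0 0.5 0 4 5" --pt "0 0 0 0.8 0 10 5" --pt "0 0 0 0.8 0 17 5" --pt "0 0 0 0.8 0 24 5" --pt "0 0 0 0.8 0 31 5" --pt "0 0 0 0.8 0 38 5" --pt "0 0 0 0.8 0 44 5" --pt "0 0 0 0.8 0 48 5"

```text
time: 12.8
position: [0.5402, -0.0175, 0.1347]
tool_rot: [-2.163, -2.277, 0.002]
ft_force: [0.1, 1.4, -1.2]
grip_width: 0.136
```

```bash
python3 - <<'E'
from h import *
up,nx,w,T=card(2.95,0)
delta([.5402,-.0174,.114],T); print(ctrl.get_state()["torque"])
E
```

```text
t=12.80 turn [-0.1  0.  -0. ] shift [ 0.1 -0.  20.7] | 0.1 20.7 F [ 0.1  1.4 -1.2] grip 11.8
[ 0.5387909  -0.03898938  0.02008596]
```

Smooth. Now the last ~21 mm slowly, watching force.

Call:
step_arm --pt "0 0 0 0 0 3 5" --pt "0 0 0 0 0 6 5" --pt "0 0 0 0 0 9 5" --pt "0 0 0 0 0 12 5" --pt "0 0 0 0 0 14 5" --pt "0 0 0 0 0 16 5" --pt "0 0 0 0 0 18 5" --pt "0 0 0 0 0 19 5"

```text
time: 13.8
position: [0.5403, -0.0175, 0.116]
tool_rot: [-2.163, -2.277, 0.001]
ft_force: [0.2, 2.7, 0.0]
grip_width: 0.133
```

```bash
python3 - <<'E'
from h import *
im,c=snap("wrist","pics/w10.png"); s,_=snap("side","pics/s10.png")
crop(s,250,150,110,120,5,"pics/s10a.png",2)
up,nx,w,T=card(2.95,0)
delta([.5402,-.0174,.114],T); print(ctrl.get_state()["position"])
E
```

```text
t=13.90 turn [-0.1  0.  -0. ] shift [ 0.2 -0.1  1.9] | 0.1 2.0 F [ 0.2  1.7 -1.5] grip 11.7
[ 0.54026265 -0.0175852   0.11594572]
```

View pics/s10a.png

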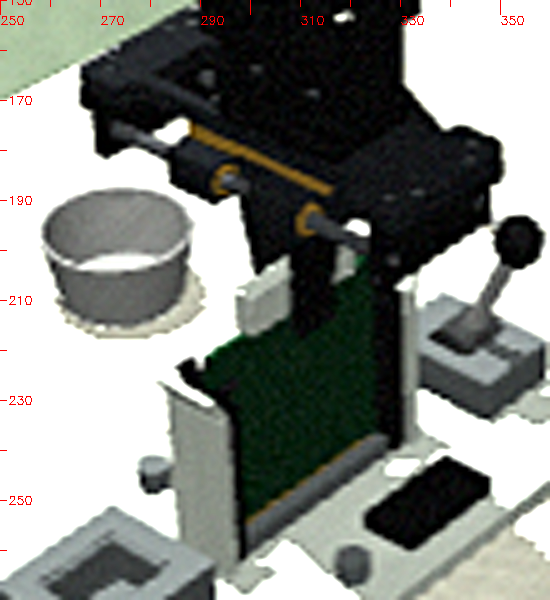

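Call:
step_arm --pt "0 0 0 0 0 0.5 5" --pt "0 0 0 0 0 1 5" --pt "0 0 0 0 0 1.5 5" --pt "0 0 0 0 0 2 5" --pt "0 0 0 0 0 2.3 5" --pt "0 0 0 0 0 2.6 5" --pt "0 0 0 0 0 3 5" --pt "0 0 0 0 0 3 5"

```text
time: 14.9
position: [0.5404, -0.0175, 0.1132]
tool_rot: [-2.163, -2.277, 0.001]
ft_force: [-0.6, 1.8, -0.2]
grip_width: 0.133
```

Call:
step_arm --pt "0 0 0 0 0 0.5 5" --pt "0 0 0 0 0 1 5" --pt "0 0 0 0 0 1.5 5" --pt "0 0 0 0 0 2 5" --pt "0 0 0 0 0 2.5 5" --pt "0 0 0 0 0 3 5" --pt "0 0 0 0 0 3 5" --pt "0 0 0 0 0 3 5"

```text
time: 15.9
position: [0.542, -0.0175, 0.1131]
tool_rot: [2.163, 2.277, 0.004]
ft_force: [-2.9, 2.9, 14.9]
grip_width: 0.139
```

Call:
step_arm --pt "0 0 0 0 0 -1.5 5" --pt "0 0 0 0 0 -2.5 5" --pt "0 0 0 0 0 -2.5 5" --pt "0 0 0 0 0 -2.5 16" --pt "0 0 0 0 0 -2.5 24" --pt "0 0 0 0 0 -2.5 36" --pt "0 0 0 0 0 -2.5 46" --pt "0 0 0 0 0 -2.5 50"

```text
time: 16.9
position: [0.5403, -0.0176, 0.1125]
tool_rot: [-2.163, -2.277, 0.002]
ft_force: [1.2, 1.2, -0.0]
grip_width: 0.521
```

Call:
step_arm --pt "0 0 0 0 0 -5 60" --pt "0 0 0 0 0 -20 70" --pt "0 0 0 0 0 -45 80" --pt "0 0 0 0 0 -75 87" --pt "0 0 0 0 0 -105 87" --pt "0 0 0 0 0 -130 87" --pt "0 0 0 0 0 -145 87" --pt "0 0 0 0 0 -150 87"

```text
time: 17.9
position: [0.5409, -0.0176, 0.2639]
tool_rot: [2.163, 2.277, 0.001]
ft_force: [-0.7, 0.3, 0.1]
grip_width: 0.999
```

```bash
python3 - <<'E'
from h import *
im,c=snap("wrist","pics/w11.png"); s,_=snap("side","pics/s11.png")
crop(s,250,150,110,120,5,"pics/s11a.png",2)
delta([.473,-.357,.26],tool([0,0,-1],[1,0,0]))
# predicted home corners
C=np.array([.5402,-.0172,0]);up,nx,w,T=card(2.95,0)
for y,z in((.035,.144),(-.035,.144),(.06,.122),(-.06,.122)): print(y,z,proj("side",C+w*y+np.array([0,0,z])-(.006 if abs(y)<.05 else .002)*nx),proj("wrist",C+w*y+np.array([0,0,z]),c))
E
```

```text
t=18.00 turn [-0.1  0.   2.9] shift [-335.6  -84.8    2.8] | 2.9 346.1 F [0.2 0.3 0.3] grip 87.1
0.035 0.144 [300.2697165  210.68328223] [317.69470033 185.57168927]
-0.035 0.144 [321.07663028 197.22368822] [317.82248132 274.4010476 ]
0.06 0.122 [291.75480375 223.08440473] [317.70021868 148.17719271]
-0.06 0.122 [327.05664844 199.88772602] [317.89992986 291.47569876]
```

View pics/s11a.png

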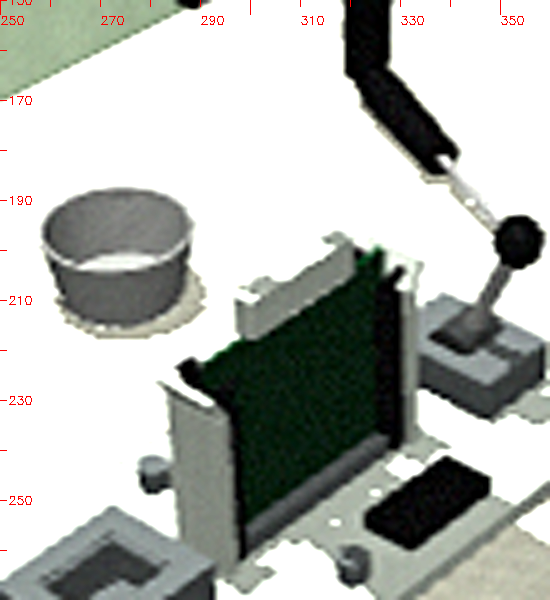

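View pics/w11.png

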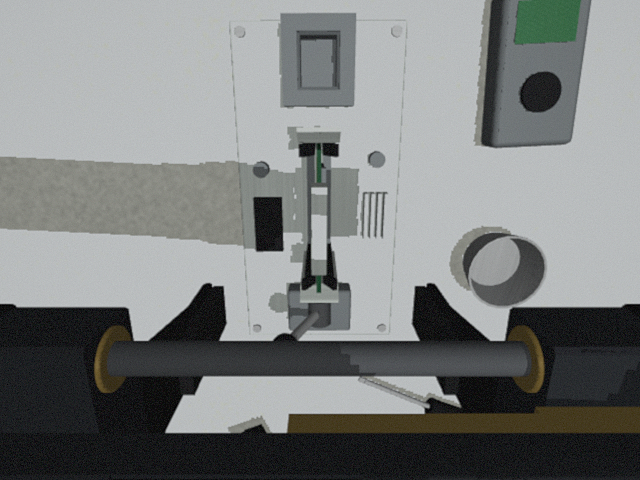

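```bash
python3 - <<'E'
from h import *
up,nx,w,T=card(24.8,0)
delta([.473,-.357,.20],T)
E
```

```text
t=18.00 turn [ -0.1  -0.  -21.9] shift [-335.6  -84.8   62.8] | 21.9 351.8 F [0.2 0.3 0.3] grip 87.1
```

Call:
step_arm --pt "0 0 -2 -15 -4 0 87" --pt "0 0 -5 -55 -14 0 87" --pt "0 0 -9 -110 -28 0 87" --pt "0 0 -13 -170 -43 5 87" --pt "0 0 -17 -230 -58 20 87" --pt "0 0 -20 -285 -72 40 87" --pt "0 0 -21.9 -322 -81 57 87" --pt "0 0 -21.9 -335 -85 63 87"

```text
time: 19.0
position: [0.4702, -0.3585, 0.1974]
tool_rot: [-1.695, -2.64, 0.003]
ft_force: [0.8, 0.2, 0.5]
grip_width: 1.004
```

```bash
python3 - <<'E'
from h import *
im,c=snap("wrist","pics/w12.png")
up,nx,w,T=card(24.8,0);P=np.array([.4734,-.3567,0])
delta([.4734,-.3567,.036],T)
for a,b in((1,1),(1,-1),(-1,-1),(-1,1)): print(np.round(proj("wrist",P+a*.022*nx+b*.027*w+[0,0,.082],c),1))
E
```

```text
t=19.05 turn [-0.3 -0.1 -0.2] shift [  0.2   4.6 161.3] | 0.4 161.4 F [-0.3 -0.9 -0.3] grip 86.9
[354.5 198. ]
[352.9 267.4]
[295.6 267.5]
[293.9 198.2]
```

View pics/w12.png

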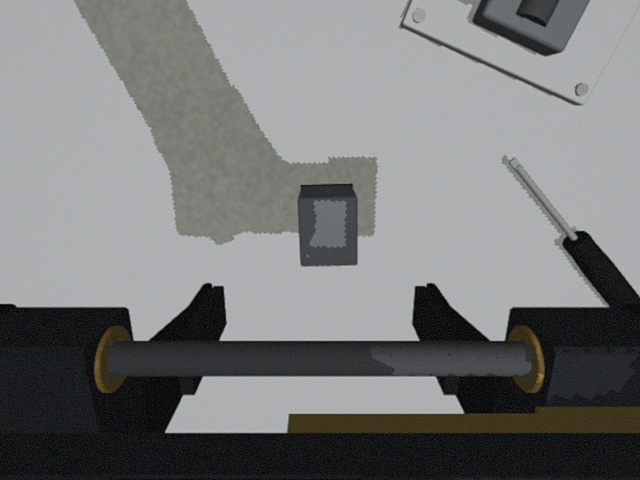

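```bash
python3 - <<'E'
from h import *
im=cv2.imread("pics/w12.png"); crop(im,280,170,100,110,6,"pics/w12a.png",1.5)
E
```

```text
(no output)
```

View pics/w12a.png

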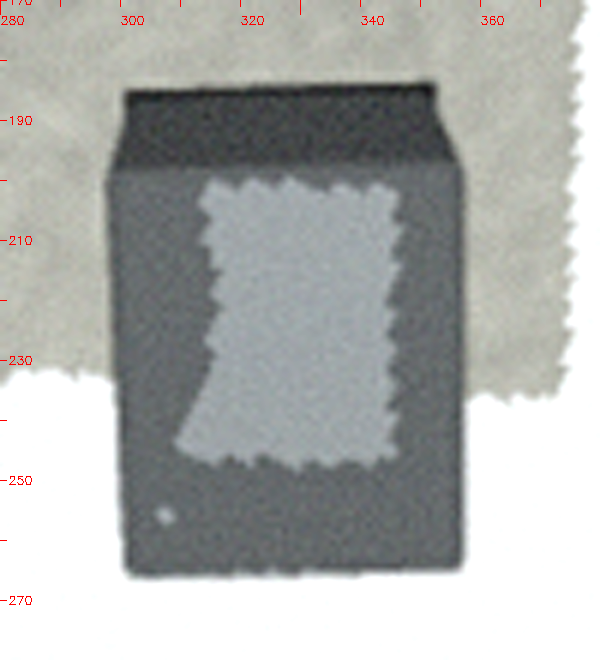

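```bash
python3 - <<'E'
from h import *
c=cal("wrist")
P=[onz("wrist",p,.082,c) for p in((297.5,198),(357,197.5),(357,265),(300.5,266))]
m=np.mean(P,0);print(m)
for i in range(4): d=P[i]-P[i-1];print(np.linalg.norm(d),np.degrees(np.arctan2(d[1],d[0])))
up,nx,w,T=card(24.2,0); delta([m[0],m[1],.036],T)
E
```

```text
[ 0.47556788 -0.35503543  0.082     ]
0.05286927752829026 116.11040006524495
0.043153551999440945 25.098705944524415
0.05238282776176076 -63.76191776270201
0.04326443486250189 -154.25426578146318
t=19.05 turn [-0.3 -0.1  0.4] shift [  0.8   7.2 161.3] | 0.5 161.5 F [-0.3 -0.9 -0.3] grip 86.9
```

Call:
step_arm --pt "0 0 -0.8 0.5 4 5 87" --pt "0 0 -0.8 0.5 6 20 87" --pt "0 0 -0.8 0.5 6 45 87" --pt "0 0 -0.8 0.5 6 75 87" --pt "0 0 -0.8 0.5 6 105 87" --pt "0 0 -0.8 0.5 6 132 80" --pt "0 0 -0.8 0.5 6 152 70" --pt "0 0 -0.8 0.5 6 160 62" --newtons 25

```text
time: 20.05
position: [0.4777, -0.3521, 0.0383]
tool_rot: [-1.67, -2.658, 0.001]
ft_force: [-0.5, 0.4, 0.9]
grip_width: 0.78
```

```bash
python3 - <<'E'
from h import *
im,c=snap("wrist","pics/w13.png")
up,nx,w,T=card(25.4,0); delta([.4745,-.3559,.036],T)
E
```

```text
t=20.10 turn [-0.1 -0.1  0.3] shift [-1.9 -4.2  2.1] | 0.3 5.1 F [ 0.1  0.4 -0.6] grip 65.8
```

View pics/w13.png

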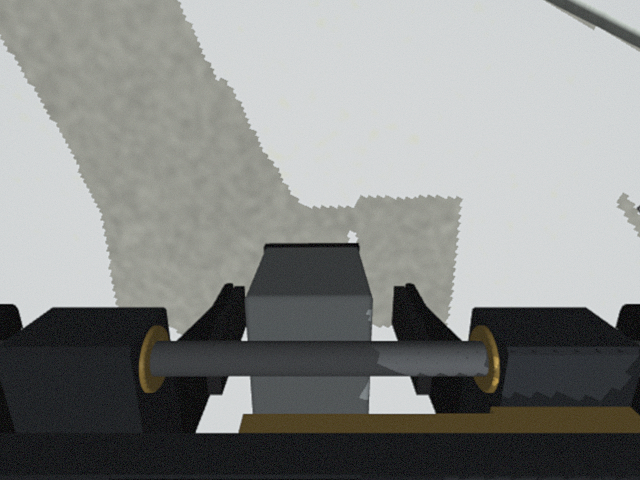

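Call:
step_arm --pt "0 0 0 -1.5 -3.5 1.5 62" --pt "0 0 0 -1.5 -3.5 1.5 62" --pt "0 0 0 -1.5 -3.5 1.5 55" --pt "0 0 0 -1.5 -3.5 1.5 48" --pt "0 0 0 -1.5 -3.5 1.5 40" --pt "0 0 0 -1.5 -3.5 1.5 35" --pt "0 0 0 -1.5 -3.5 1.5 35" --pt "0 0 0 -1.5 -3.5 1.5 35" --newtons 25

```text
time: 21.1
position: [0.4755, -0.3563, 0.0384]
tool_rot: [-1.673, -2.659, 0.001]
ft_force: [0.3, 0.9, 2.9]
grip_width: 0.506
```

```bash
python3 - <<'E'
from h import *
st=ctrl.get_state();print(st["position"],Rot.from_rotvec(st["tool_rot"]).as_matrix()[:,1])
im,c=snap("wrist","pics/w14.png")
crop(im,230,230,180,120,4,"pics/w14a.png",1.2)
E
```

```text
[ 0.47552456 -0.35633249  0.03841676] [ 9.01462268e-01  4.32857208e-01 -6.44993566e-04]
```

View pics/w14a.png

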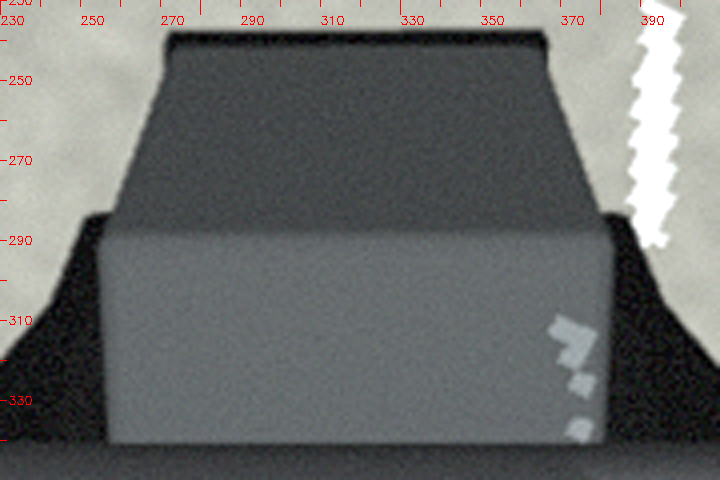

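```bash
python3 - <<'E'
from h import *
st=ctrl.get_state();c=cal("wrist");R=Rot.from_rotvec(st["tool_rot"]).as_matrix()
for u in(255,318.8,382.5):
  X=onz("wrist",(u,288.5),.082,c);print(R.T@(X-st["position"])*1000)
X=onz("wrist",(318,238.5),.022,c);print(R.T@(X-st["position"])*1000)
up,nx,w,T=card(2.95,0)
delta([.48,-.34,.25],T);delta([.532,.113,.25],T)
E
```

```text
[ 28.55074623 -21.12851565 -43.57632915]
[ 28.54926828   0.17277986 -43.59044967]
[ 28.54779299  21.43571854 -43.60454477]
[27.23728847 -0.21921225 16.40961751]
t=21.15 turn [-0.  -0.  22.7] shift [  12.8   11.  -211.6] | 22.7 212.3 F [-0.5  1.   1.3] grip 43.9
t=21.15 turn [-0.  -0.  22.7] shift [ 398.7  253.9 -211.7] | 22.7 517.9 F [-0.5  1.   1.3] grip 43.9
```

Call:
step_arm --pt "0 0 0 0 0 -5 35" --pt "0 0 0 0 0 -25 35" --pt "0 0 3 3 2 -60 35" --pt "0 0 7 12 8 -100 35" --pt "0 0 12 30 20 -145 35" --pt "0 0 17 60 38 -180 35" --pt "0 0 21 95 60 -203 35" --pt "0 0 22.7 135 86 -212 35"

```text
time: 22.15
position: [0.495, -0.1975, 0.2534]
tool_rot: [2.166, 2.271, 0.002]
ft_force: [0.7, 0.2, -1.1]
grip_width: 0.503
```

```bash
python3 - <<'E'
from h import *
up,nx,w,T=card(2.95,0)
delta([.5335,.1118,.25],T)
E
```

```text
t=22.15 turn [ 0.2  0.1 -0.2] shift [307.2  53.2   3.2] | 0.3 311.7 F [ 0.7  0.2 -1.1] grip 43.7
```

Call:
step_arm --pt "0 0 0 35 6 0 35" --pt "0 0 0 80 14 0 35" --pt "0 0 0 130 22 0 35" --pt "0.1 0 -0.1 180 31 0 35" --pt "0.2 0 -0.2 230 40 0 35" --pt "0.2 0 -0.2 270 47 1 35" --pt "0.2 0 -0.2 298 52 2 35" --pt "0.2 0 -0.2 307 53 3 35"

```text
time: 23.15
position: [0.5316, 0.1136, 0.2479]
tool_rot: [-2.155, -2.283, 0.004]
ft_force: [0.1, -0.1, -1.8]
grip_width: 0.504
```

```bash
python3 - <<'E'
from h import *
up,nx,w,T=card(2.95,0)
im,c=snap("wrist","pics/w15.png"); s,_=snap("side","pics/s15.png")
crop(s,200,130,180,170,4,"pics/s15a.png",2)
delta([.5335,.1118,.12],T)
E
```

```text
t=23.25 turn [-0.2  0.   0.2] shift [ -0.2   2.4 127.6] | 0.3 127.6 F [-0.7 -0.  -0.4] grip 43.6
```

View pics/s15a.png

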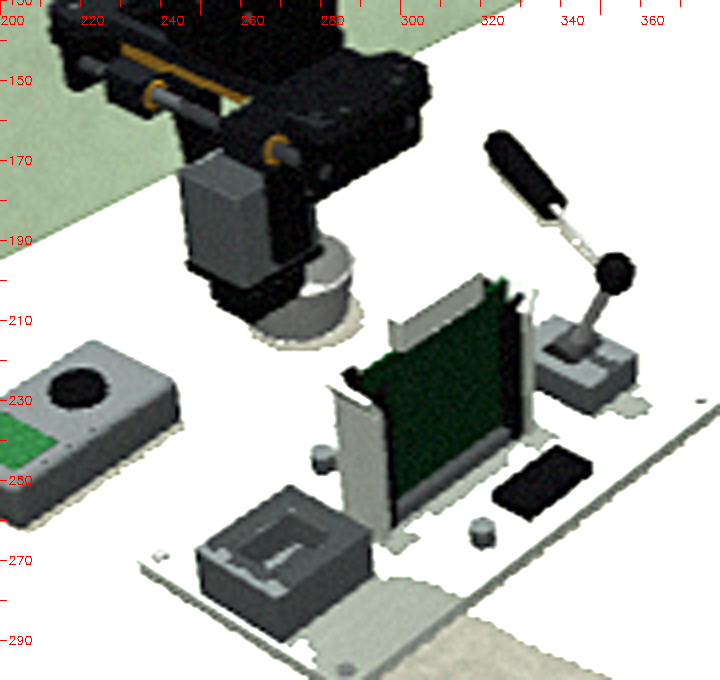

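View pics/w15.png

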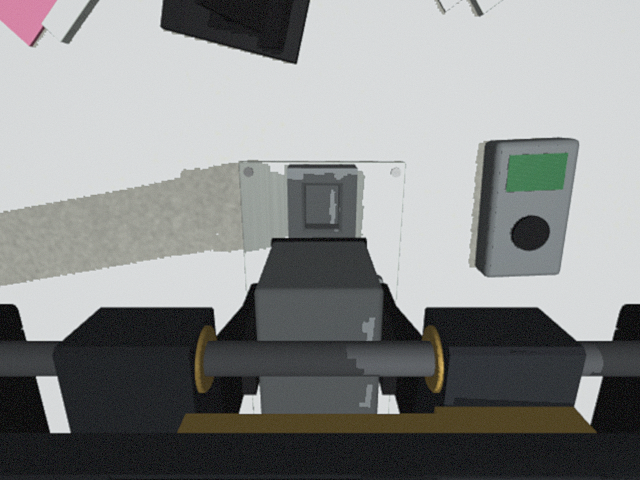

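Call:
step_arm --pt "0 0 0.2 0 2 5 35" --pt "0 0 0.2 0 2.4 20 35" --pt "0 0 0.2 0 2.4 42 35" --pt "0 0 0.2 0 2.4 66 35" --pt "0 0 0.2 0 2.4 90 35" --pt "0 0 0.2 0 2.4 112 35" --pt "0 0 0.2 0 2.4 124 35" --pt "0 0 0.2 0 2.4 128 35"

```text
time: 24.25
position: [0.5331, 0.1113, 0.1181]
tool_rot: [-2.162, -2.274, 0.007]
ft_force: [-0.0, -0.9, -0.2]
grip_width: 0.501
```

```bash
python3 - <<'E'
from h import *
up,nx,w,T=card(2.95,0)
im,c=snap("wrist","pics/w16.png"); s,_=snap("side","pics/s16.png")
crop(s,225,180,90,120,6,"pics/s16a.png",2)
crop(im,230,150,180,150,4,"pics/w16a.png",1.2)
delta([.5335,.1118,.12],T)
E
```

```text
t=24.35 turn [-0.3  0.  -0. ] shift [ 0.  -0.2 -0.9] | 0.3 0.9 F [-0.4 -0.6 -1.5] grip 43.8
```

View pics/s16a.png

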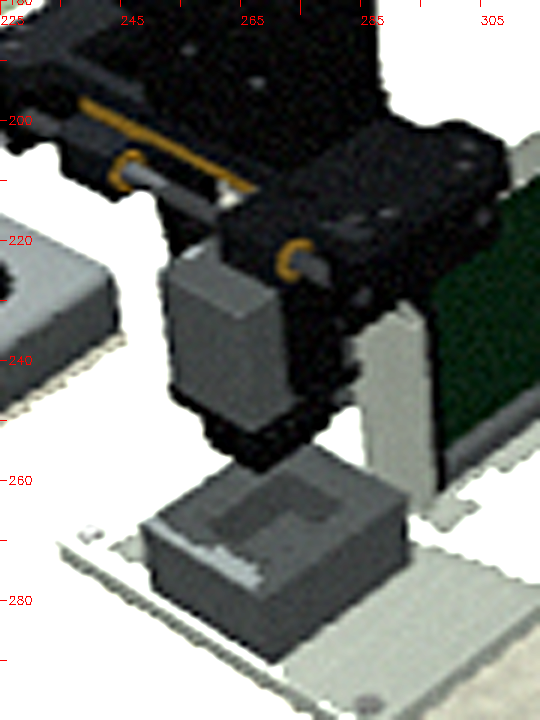

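View pics/w16a.png

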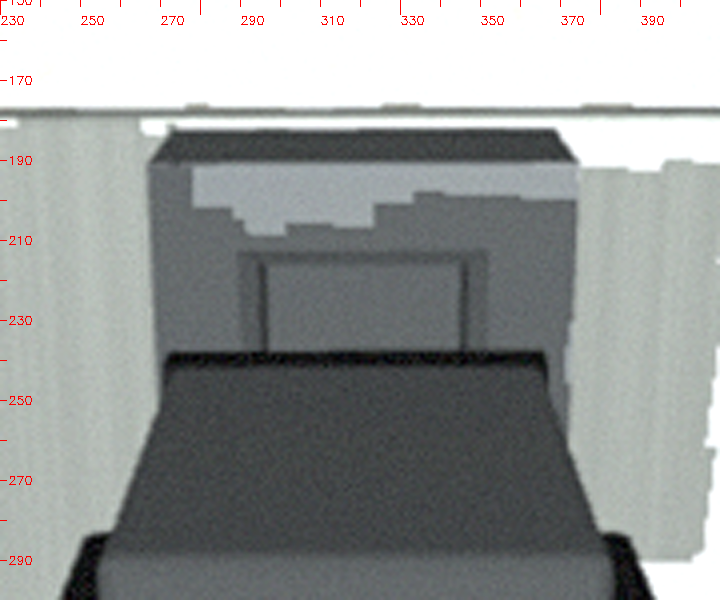

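```bash
python3 - <<'E'
from h import *
st=ctrl.get_state();c=cal("wrist");R=Rot.from_rotvec(st["tool_rot"]).as_matrix()
for uv,o in(((320.7,190.5),38),((320.5,212.5),24.5),((321,216),None)):
  X=onz("wrist",uv,.046,c);print(X,R.T@(X-st["position"])*1000,o)
up,nx,w,T=card(2.95,0)
delta([.5341,.1118,.0573],T)
E
```

```text
[0.53248824 0.15201197 0.046     ] [40.26649658  1.20112446 73.05976708] 38
[0.53308117 0.13822395 0.046     ] [26.46618261  1.09028798 73.06251902] 24.5
[0.53350862 0.13600292 0.046     ] [24.22624563  1.40393533 73.06146505] None
t=24.35 turn [-0.3  0.  -0. ] shift [ 0.   0.7 61.8] | 0.3 61.8 F [-0.4 -0.6 -1.5] grip 43.8
```

Call:
step_arm --pt "-0.2 0 0 0.8 1 3 35" --pt "-0.3 0 0 0.8 1 9 35" --pt "-0.3 0 0 0.8 1 17 35" --pt "-0.3 0 0 0.8 1 25 35" --pt "-0.3 0 0 0.8 1 32 35" --pt "-0.3 0 0 0.8 1 38 35" --pt "-0.3 0 0 0.8 1 41 35" --pt "-0.3 0 0 0.8 1 43 35"

```text
time: 25.35
position: [0.5344, 0.1128, 0.076]
tool_rot: [2.163, 2.277, 0.001]
ft_force: [-0.2, -0.2, -2.3]
grip_width: 0.503
```

```bash
python3 - <<'E'
from h import *
s,_=snap("side","pics/s17.png")
crop(s,225,190,90,110,6,"pics/s17a.png",2)
st=ctrl.get_state();print(st["position"],st["ft_force"],st["torque"])
E
```

```text
[0.53433499 0.1128046  0.07583504] [-0.27152476  0.24513757 -0.82799654] [-0.01404412 -0.02638386  0.01918659]
```

View pics/s17a.png

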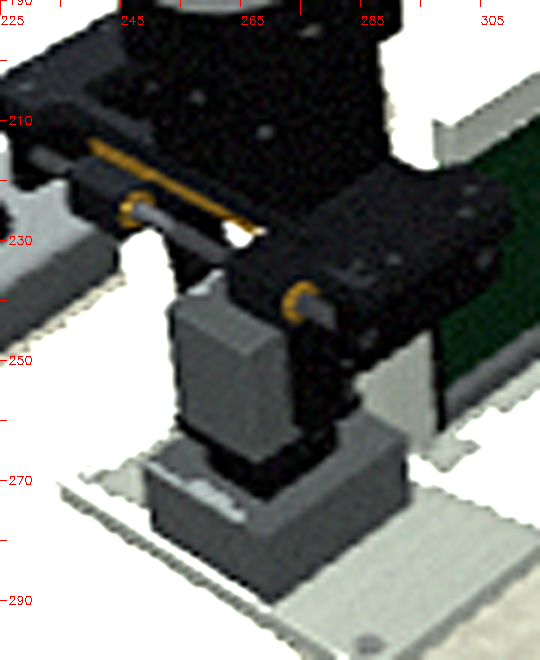

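Call:
step_arm --pt "0 0 0 0 0 2 35" --pt "0 0 0 0 0 4 35" --pt "0 0 0 0 0 6 35" --pt "0 0 0 0 0 8 35" --pt "0 0 0 0 0 10 35" --pt "0 0 0 0 0 11.5 35" --pt "0 0 0 0 0 12.5 35" --pt "0 0 0 0 0 13 35"

```text
time: 26.4
position: [0.5344, 0.1128, 0.063]
tool_rot: [2.163, 2.277, 0.001]
ft_force: [-0.3, 0.2, -1.3]
grip_width: 0.505
```

Call:
step_arm --pt "0 0 0 0 0 0.5 35" --pt "0 0 0 0 0 1 35" --pt "0 0 0 0 0 1.5 35" --pt "0 0 0 0 0 2 35" --pt "0 0 0 0 0 2.5 35" --pt "0 0 0 0 0 3 35" --pt "0 0 0 0 0 3 35" --pt "0 0 0 0 0 3 35"

```text
time: 27.4
position: [0.5345, 0.1128, 0.0623]
tool_rot: [2.164, 2.278, 0.001]
ft_force: [-5.3, -0.8, 14.2]
grip_width: 0.506
```

Call:
step_arm --pt "0 0 0 0 0 -1.5 35" --pt "0 0 0 0 0 -2.3 35" --pt "0 0 0 0 0 -2.3 40" --pt "0 0 0 0 0 -2.3 48" --pt "0 0 0 0 0 -2.3 56" --pt "0 0 0 0 0 -2.3 64" --pt "0 0 0 0 0 -2.3 70" --pt "0 0 0 0 0 -2.3 75"

```text
time: 28.4
position: [0.5344, 0.1128, 0.0624]
tool_rot: [2.163, 2.277, 0.001]
ft_force: [-0.1, -0.5, 0.5]
grip_width: 0.824
```

Call:
step_arm --pt "0 0 0 0 0 -5 80" --pt "0 0 0 0 0 -20 80" --pt "0 0 0 0 0 -45 80" --pt "0 0 0 0 0 -75 80" --pt "0 0 0 0 0 -105 60" --pt "0 0 0 0 0 -130 30" --pt "0 0 0 0 0 -145 10" --pt "0 0 0 0 0 -150 0"

```text
time: 29.4
position: [0.5347, 0.1129, 0.2137]
tool_rot: [2.163, 2.277, 0.003]
ft_force: [0.5, 0.2, -0.6]
grip_width: 0.549
```

```bash
python3 - <<'E'
from h import *
s,_=snap("side","pics/s18.png"); im,c=snap("wrist","pics/w18.png")
crop(s,225,150,150,150,5,"pics/s18a.png",2)
C=np.array([.5402,-.0172,0]);up,nx,w,T=card(2.95,0)
S=C+.13*w
for a,b in((1,1),(1,-1),(-1,-1),(-1,1)): print(np.round(proj("side",S+a*.022*nx+b*.027*w+[0,0,.106]),1))
delta([.47,-.143,.20],T); print(np.round(proj("side",C-.125*w-.0384*nx+[0,0,.1042]),1))
E
```

```text
[253.3 245.2]
[271.  233.6]
[285.1 241.4]
[267.4 253.4]
t=29.50 turn [ 0.1  0.  -0. ] shift [-252.2  -77.3   12.5] | 0.1 264.1 F [ 0.2 -0.4  0.6] grip 39.8
[356.3 199.8]
```

View pics/s18a.png

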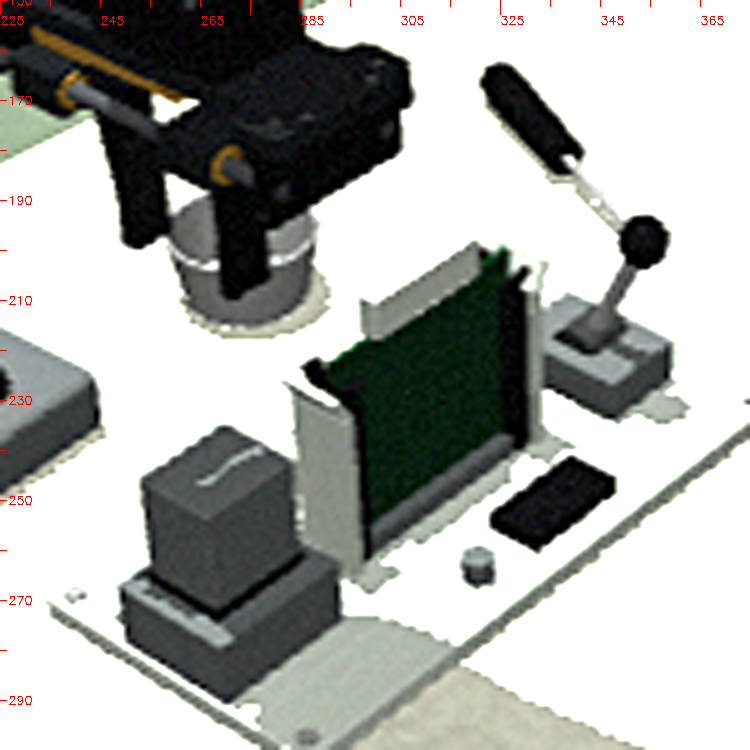

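```bash
python3 - <<'E'
from h import *
up,nx,w,T=card(2.95,0)
delta([.45,-.145,.21],T)
E
```

```text
t=29.50 turn [ 0.1  0.  -0. ] shift [-253.1  -97.4    2.4] | 0.1 271.2 F [ 0.2 -0.4  0.6] grip 39.8
```

Call:
step_arm --pt "0 0 0 -12 -5 0 0" --pt "0 0 0 -45 -17 0 0" --pt "0 0 0 -90 -35 0 0" --pt "0 0 0 -135 -52 0 0" --pt "0 0 0 -180 -70 0 0" --pt "0 0 0 -220 -85 0 0" --pt "0 0 0 -245 -94 2 0" --pt "0 0 0 -253 -97.5 2 0"

```text
time: 30.5
position: [0.4482, -0.1469, 0.2095]
tool_rot: [-2.168, -2.273, 0.001]
ft_force: [0.4, 0.5, 0.6]
grip_width: 0.002
```

```bash
python3 - <<'E'
from h import *
up,nx,w,T=card(2.95,0)
delta([.45,-.145,.102],T)
s,_=snap("side","pics/s19.png"); im,c=snap("wrist","pics/w19.png")
crop(s,300,120,100,120,5,"pics/s19a.png",2)
E
```

```text
t=30.50 turn [-0.  -0.  -0.2] shift [  1.8   1.9 107.5] | 0.2 107.6 F [0.4 0.5 0.6] grip 0.2
```

View pics/w19.png

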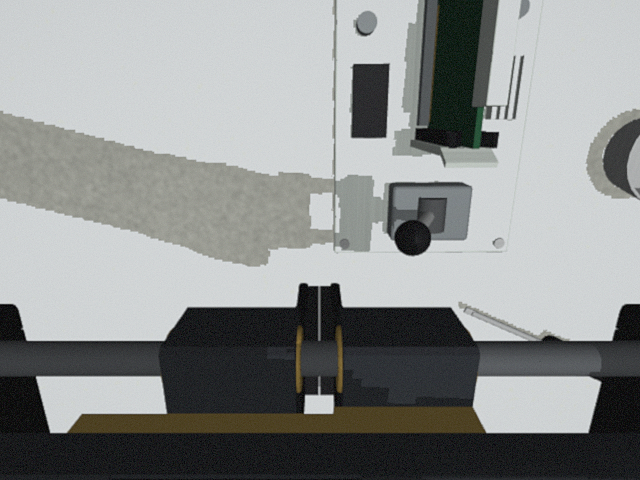

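View pics/s19a.png

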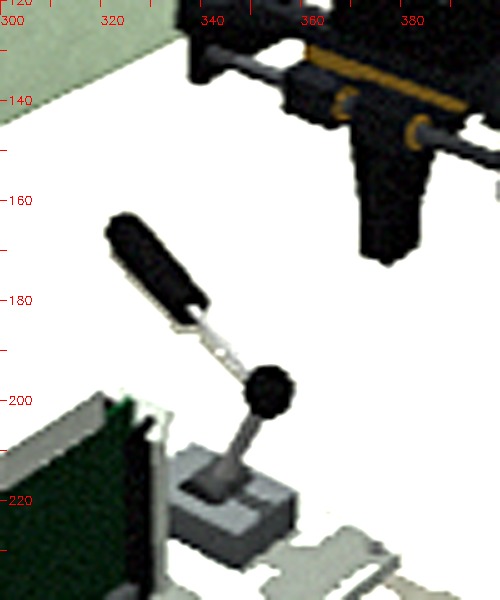

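```bash
python3 - <<'E'
from h import *
c=cal("wrist")
for z in(.104,.1085):print(onz("wrist",(412,238),z,c))
print(tri([("wrist",(412,238),c),("side",(353.5,198.3)),("top",(375.3,237.5))]))
E
```

```text
[ 0.51655104 -0.1423471   0.104     ]
[ 0.51535202 -0.1410025   0.1085    ]
(array([ 0.51457364, -0.14001905,  0.10803198]), [np.float64(0.0013383401743826628), np.float64(0.0006264487198071616), np.float64(0.0012228498402701298)])
```

Call:
step_arm --pt "0 0 0 2 0 8 0" --pt "0 0 0 5 0 25 0" --pt "0 0 0 5 0 48 0" --pt "0 0 0 5 0 70 0" --pt "0 0 0 5 0 90 0" --pt "0 0 0 5 2 102 0" --pt "0 0 0 5 8 107 0" --pt "0 0 0 5 18 107 0"

```text
time: 31.6
position: [0.4683, -0.1387, 0.1033]
tool_rot: [2.163, 2.278, 0.001]
ft_force: [-0.4, -0.1, -0.4]
grip_width: 0.004
```

Call:
step_arm --pt "0 0 0 0 8 0 0" --pt "0 0 0 0 18 0 0" --pt "0 0 0 0 28 0 0" --pt "0 0 0 0 38 0 0" --pt "0 0 0 0 48 0 0" --pt "0 0 0 0 58 0 0" --pt "0 0 0 0 66 0 0" --pt "0 0 0 0 70 0 0"

```text
time: 32.6
position: [0.5381, -0.1353, 0.1033]
tool_rot: [2.163, 2.277, 0.001]
ft_force: [-0.9, -0.2, 0.5]
grip_width: 0.006
```

```bash
python3 - <<'E'
from h import *
s,_=snap("side","pics/s20.png"); im,c=snap("wrist","pics/w20.png")
crop(s,280,120,100,120,5,"pics/s20a.png",2)
st=ctrl.get_state();print(st["position"],st["ft_force"])
C=np.array([.5402,-.0172,0]);up,nx,w,T=card(2.95,0)
X=C-.125*w+.0384*nx+[0,0,.1042];print(X,proj("side",X))
E
```

```text
[ 0.53810274 -0.13530146  0.10337172] [-0.10271009 -1.03674277  0.8451625 ]
[ 0.58498217 -0.14005812  0.1042    ] [332.08834016 188.76095858]
```

View pics/s20a.png

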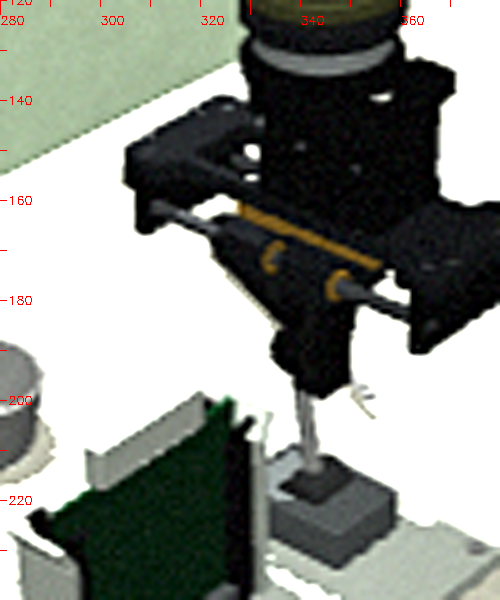

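Call:
step_arm --pt "0 0 0 -1 4 0 0" --pt "0 0 0 -3 8 0 0" --pt "0 0 0 -4 12 0 0" --pt "0 0 0 -4 15 0 0" --pt "0 0 0 -4 18 0 0" --pt "0 0 0 -4 20 0 0" --pt "0 0 0 -4 22 0 0" --pt "0 0 0 -4 22 0 0"

```text
time: 33.7
position: [0.56, -0.1382, 0.1035]
tool_rot: [2.163, 2.277, 0.001]
ft_force: [-0.5, -0.2, -0.2]
grip_width: 0.005
```

Call:
step_arm --pt "0 0 0 0 1 0 0" --pt "0 0 0 0 2 0 0" --pt "0 0 0 0 3 0 0" --pt "0 0 0 0 4 0 0" --pt "0 0 0 0 5 0 0" --pt "0 0 0 0 6 0 0" --pt "0 0 0 0 6 0 0" --pt "0 0 0 0 6 0 0"

```text
time: 34.7
position: [0.5644, -0.138, 0.1033]
tool_rot: [-2.163, -2.276, 0.002]
ft_force: [-5.7, 0.9, 2.0]
grip_width: 0.005
```

Call:
step_arm --pt "0 0 0 0 0.5 0 0" --pt "0 0 0 0 1 0 0" --pt "0 0 0 0 1.5 0 0" --pt "0 0 0 0 2 0 0" --pt "0 0 0 0 2 0 0" --pt "0 0 0 0 2 0 0" --pt "0 0 0 0 2 0 0" --pt "0 0 0 0 2 0 0"

```text
time: 35.7
position: [0.5646, -0.138, 0.1031]
tool_rot: [-2.161, -2.273, 0.005]
ft_force: [-9.8, 0.3, 6.2]
grip_width: 0.004
```

Call:
step_arm --pt "0 0 0 0 -4 0 0" --pt "0 0 0 0 -14 0 0" --pt "0 0 0 0 -30 0 0" --pt "0 0 0 0 -50 -3 0" --pt "0 0 0 0 -70 -15 0" --pt "0 0 0 0 -90 -40 0" --pt "0 0 0 -20 -105 -70 0" --pt "0 0 0 -45 -115 -100 0"

```text
time: 36.7
position: [0.4539, -0.1887, 0.2043]
tool_rot: [2.162, 2.278, 0.003]
ft_force: [0.5, -0.5, -0.4]
grip_width: 0.006
```

Call:
step_arm --pt "0 0 0 -20 0 -10 0" --pt "0 0 0 -50 0 -25 0" --pt "0 0 0 -90 0 -40 0" --pt "0 0 0 -130 0 -55 0" --pt "0 0 0 -160 0 -60 0" --pt "0 0 0 -175 0 -60 0" --pt "0 0 0 -180 0 -60 0" --pt "0 0 0 -180 0 -60 0"

```text
time: 37.7
position: [0.4643, -0.3674, 0.2629]
tool_rot: [-2.163, -2.278, -0.002]
ft_force: [0.5, -0.3, 0.7]
grip_width: 0.005
```

```bash
python3 - <<'E'
from h import *
s,_=snap("side","pics/s21.png"); t,_=snap("top","pics/t21.png")
crop(s,225,150,150,150,5,"pics/s21a.png",2);crop(t,240,190,160,90,5,"pics/t21a.png",1.8)
st=ctrl.get_state();print(st["position"],st["ft_force"],st["time"])
E
```

```text
[ 0.46465495 -0.36703905  0.26307417] [-0.31378978  0.52030716  0.03743876] 37.8
```

View pics/s21a.png

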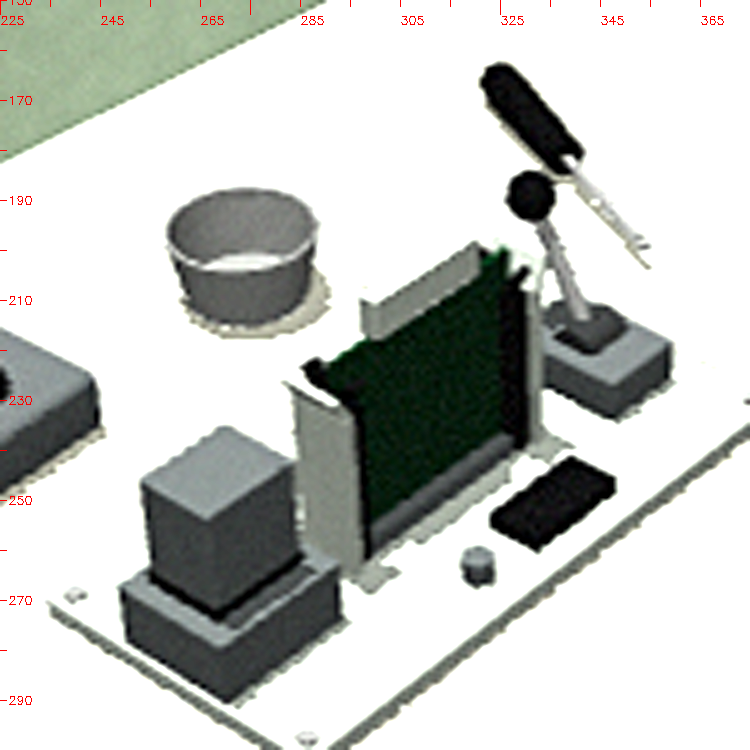

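View pics/t21a.png

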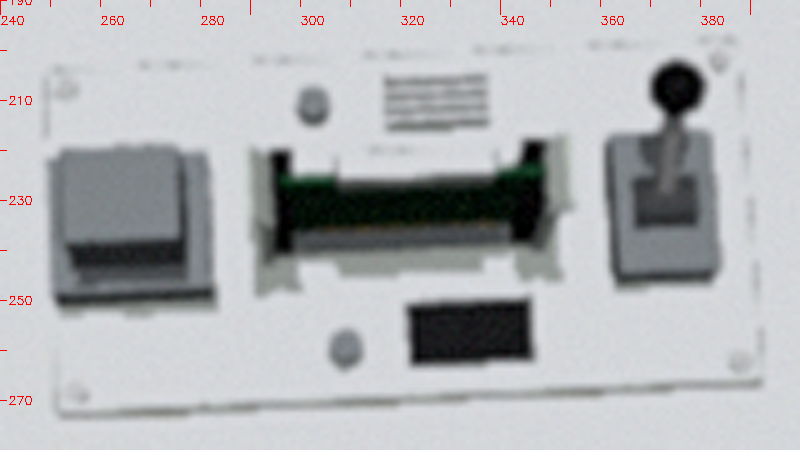

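View pics/t21.png

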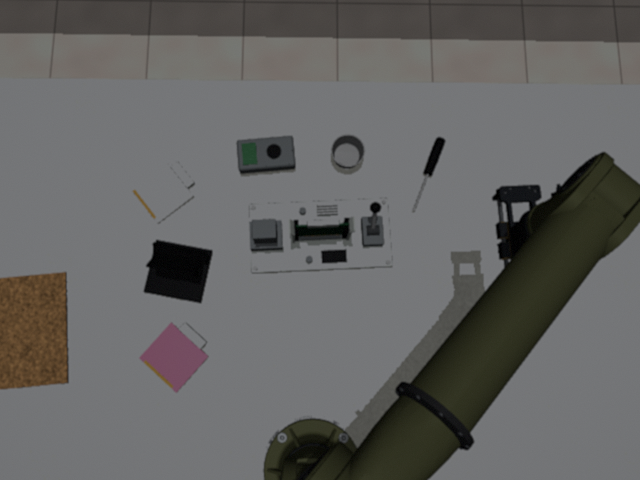

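```bash
python3 - <<'E'
from h import *
s=cv2.imread("pics/s21.png"); crop(s,240,225,60,70,10,"pics/s21b.png",2.6)
C=np.array([.5409,-.0168,0]);up,nx,w,T=card(2.95,0);S=np.array([.5345,.1138,0])
for z in(.106,.046):
  for a,b in((1,1),(-1,1),(-1,-1)): print(z,a,b,np.round(proj("side",S+a*.022*nx+b*.027*w+[0,0,z]),1))
for a,b in((1,1),(-1,1),(-1,-1)): print("sock",np.round(proj("side",S+a*.033*nx+b*.038*w+[0,0,.046]),1))
E
```

```text
0.106 1 1 [252.5 245.2]
0.106 -1 1 [266.7 253.5]
0.106 -1 -1 [284.4 241.5]
0.046 1 1 [255.2 266.3]
0.046 -1 1 [269.  274.6]
0.046 -1 -1 [286.1 262.4]
sock [248.2 266.7]
sock [268.9 279.3]
sock [293. 262.]
```

View pics/s21b.png

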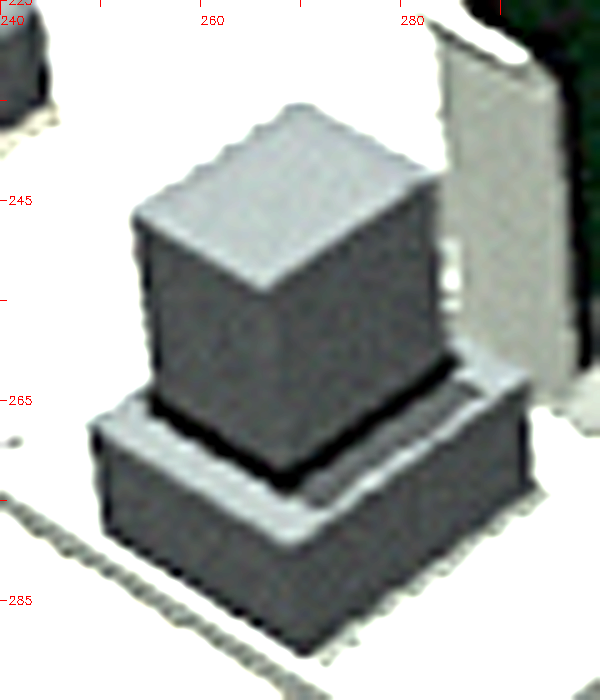

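```bash
python3 - <<'E'
from bench import ctrl
print(ctrl.close_job())
E
```

```text
the job is handed in; nothing more can be done
None
```

The job is done in the order you asked and handed in at about 38 s; handing in reports no verdict. I lowered the card into the guides while gripped, then plugged in the relay, then threw the toggle away from the robot until it met its stop.

| Part | What the last checks showed |
|---|---|
| Card | It met firm resistance (about 15 N) with its lower edge at floor height. In the side picture the bar's corners lie within about 2 px of where they should be when home. |
| Relay | It met firm resistance (about 14 N) at the expected full depth. Its corners match the fully-in position to about 1 px. The black band at its foot first looked like exposed plug, but its lower edge lies where the block's underside should be. |
| Toggle | The stop pushed back with about 10 N. The ball is within about 2 px of the computed "on" position. |
| Tin, meter, screwdriver | They look unmoved in the last top picture. |

- **Disagreements:** the cameras differed by about 2 mm on the chassis position, so I used averages. The ball's starting position was about 7 mm off the geometry in your description. Neither affected the result.
- **Limits:** no wrist reading passed about 16 N. Joint 2 came close to its lower limit (-0.296 against -0.3) while I moved to the easel, but no reading showed it past the limit. The arm finished clear, touching nothing.

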